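Settle the flywheel and collect its balance plates

TASK

Get this flywheel ready for balancing: lift it from its wooden V cradle onto the roller stand, let go and wait until it has stopped with its heavy side (the two dark steel slugs) turned down, then put it back in the cradle with the heavy side still down. Also bring every balance plate from the guide board to the loose grey tray and leave them lying flat in it, stacked if you like; the guide strips leave no finger room beside a plate, so slide each one along its lane until it overhangs the board's end and take it there. Leave the grease jar and the brass bushing alone.

Things in the scene. Friction and masses are not known exactly. Their poses are not given: they have to be found in the camera images.
- flywheel: upright aluminium disc, 100 mm diameter, 26 mm thick, 0.7 kg, on a steel axle (16 mm, 112 mm long) that sticks out both sides. Origin: its centre; y = axle. Heavy side (two dark slugs seen on both faces, 32 mm off centre, 2 mm proud) lies towards its -z: z up = heavy side down. Bosses 34 mm wide, 4 mm high. Grip across the 26 mm at the rim's top. On the rollers it swings to rest within 5 s, heavy side down to 0.1 rad
- cradle_seat (a point): fixed wooden V cradle where the flywheel starts; base 120 (x) x 60 mm. This point is where the flywheel's centre is when its rim lies in the V, 65 mm above the bench; y along the axle, x across the V. Two slabs sloped 45 degrees, 36 mm wide along y, carry the rim; all of it is over 15 mm below this point. Friction holds the flywheel at any angle
- roller_seat (a point): fixed blue roller stand, base 85 x 135 mm: two pairs of free steel rollers, 30 mm diameter, 28 mm long, 40 mm either side along y, the two of a pair 34 mm apart along x. This point is where the flywheel's centre is when its axle lies between the rollers, 75 mm above the bench; y along the axle. Nothing on the stand is higher than this point
- board_front (a point): white guide board, fixed: slab 210 mm (x) by 220 mm (y), top 45 mm above the bench, on feet. This point is the middle of the end edge nearest the robot, on the top surface; x points into the board (away from the robot), y across it. Three lanes, 60 mm wide, run along x with centre lines at y = -70, 0 and +70 mm, between brass strips 10 mm wide and 8 mm high; both ends of the lanes are open
- plate1: bare aluminium balance plate, 110 x 56 x 6 mm, 100 g, with four dark screw spots; origin at its centre (half-way up), x along the 110 mm, y across the 56 mm, z normal to it. Starts flat on the guide board in the y = -70 mm lane, x along the lane, not overhanging; None if absent in this run
- plate2: bare aluminium balance plate, 110 x 56 x 6 mm, 100 g, with four dark screw spots; origin at its centre (half-way up), x along the 110 mm, y across the 56 mm, z normal to it. Starts flat on the guide board in the y = 0 lane, x along the lane, not overhanging; None if absent in this run
- plate3: bare aluminium balance plate, 110 x 56 x 6 mm, 100 g, with four dark screw spots; origin at its centre (half-way up), x along the 110 mm, y across the 56 mm, z normal to it. Starts flat on the guide board in the y = +70 mm lane, x along the lane, not overhanging; None if absent in this run
- tray_in (a point): centre of the inner floor (5 mm above the bench) of the grey open tray, axes as the tray: outside 150 mm (x) by 160 mm (y) by 25 mm high, walls 5 mm
- tray: the same grey tray, loose, 0.5 kg; origin under the centre of its base
- grease_jar: grey jar, 64 mm in diameter, 75 mm high, origin at its foot; leave alone
- bushing: brass bushing, 52 mm outside, 30 mm high, origin at its foot; leave alone
Things that resemble listed ones, but are neither listed nor needed, are in the scene too. Leave any green or pink look-alike of the plate3 alone.

How it is judged:
By the outcome, as a careful person would: the job done as asked, in the order asked, and still so for the second after the job is handed in, with the robot touching nothing.
Of plate1, plate2, plate3 only 2 to 3 are there at a start; the rules pass over those that are not, and their reading is None.
At some moment in a run one of tray may be knocked a few centimetres aside while the robot is not near it.
It also fails if it takes over 210 s, if anything falls off the work surface, if the arm or the gripper's body presses on something with over 40 N, if the wrist force passes 120 N, or if a joint passes its speed limit or range.

ROBOT

A 6-joint arm with a two-finger parallel gripper is mounted at the origin on the work surface. World frame = base frame: x ahead of the robot, y to its left, z up, the work surface at z = 0. Lengths are in mm, angles in degrees, forces in N, time in s.
With the tool pointing down it reaches from about 225 to 875 mm from the base axis. Payload 3.4 kg.
Tool frame: the origin (TCP) lies between the finger pads; the fingertips stand 17 mm ahead of it and the grasp point (between the pads) lies 2 mm behind it (ctrl.tip_extent is the distance from the TCP to the fingertips, in mm); y points along the fingers, x is the direction in which the jaws open and shut, and the axes are right-handed (so a half turn about y gives the same grasp; the last joint's range is limited). The gripper opens to 85 mm and grips with 20 to 120 N. Pads are 22 mm wide; open, the fingers measure 114 mm over their backs; the gripper's body (76 mm by 85 mm) begins 54 mm behind the grasp point. The pads swing forward as they close: fully open they stand 13 mm farther back than shut.
Start: joints at [-70.875, 15.808, 86.224, -0, 77.962, -6.933], TCP at [252.591, -516.584, 248.328] pointing down, gripper open.
Joint ranges: [-165.64, 165.64], [-43.16, 119.46], [12.63, 154.43], [-67.54, 247.53], [6.08, 155.33], [-154.97, 154.97]. Speed limits (degrees/s): [147.25, 147.25, 180, 180, 180, 180].

INTERFACE

Orientations are given as a 3x3 rotation matrix whose columns are the frame's x, y, z axes.
In Python, from bench import ctrl, eyes, workorder gives the robot as it stands.
- The arm moves only by the tool apply_moves, never from a script. Its argument "rows" is a list of rows, each a list of 3 entries, a list of its own where there are three numbers: the opening, from -1 (shut) to 1 (fully open), so that 0 is half open, then the shift along the tool's x, y, z in cm, then the turn about the tool's y in degrees. A call has 1 to 20 rows; each row shifts and turns the commanded pose from where the row before left it, along the tool's axes as they then stand; what a row does not reach is not made up. A row lasts 1/12 s, in which the tool goes at most 41.7 mm and 7.16 degrees, less where a joint would pass 70% of its speed; a pose out of reach is approached as far as the arm can. A call with a gripper value outside its range is refused whole. The fingers move at their own pace and stop on an object; "squeeze" is the grip in N (left out, the last holds). Time passes only in rows, so rows that do not move let the fingers close. It gives the time, the measured TCP pose, the force and the opening at its end, in the units of the state.
- ctrl.observe(): the state, without advancing time (a new reading comes with each control period).
- eyes.read_camera(name): name is "scene" or "top"; returns (picture, depth): 420x560x3 uint8, red, green, blue; 420x560 float32, mm along the optical axis (not along the pixel's ray), 0 where there is no reading.
- eyes.camera_model(name): a dict with "fov_y" (degrees; the focal length in pixels is half the picture's height over the tangent of half this angle, whatever the lens; pixels are square), "cx", "cy" (the principal point, pixels), "world_from_camera" (4x4, takes a point from camera to world coordinates). Camera axes: x right, y up, looking along -z (the intrinsics and any distortion apply to the point x, -y, -z); pixel columns grow to the right and rows downward; lengths in mm; the calibration is good to about 2 mm. A picture is of the moment at which its call begins. camera_model takes no time and is no camera call.
- workorder.finish_job(): hands the job in, once; it reports no verdict.
The state is a dict: "clock": time; "joint_pos": joint angles; "joint_vel": joint speeds; "tau": joint torques, N m; "position": TCP position; "orientation": TCP orientation; "wrist_force": force on the tool from outside, world axes, zero at the start; "torque": the same for the moment, N m; "gripper_width": finger opening in mm.
Only numpy, scipy, OpenCV 4.12 (cv2) and the standard library are available. Lean on these libraries where they do the work, as an engineer would, in place of code of your own. Each camera call takes 0.05 s, during which the arm holds its last target.

## Working session

There is one attempt and no reset: what is moved stays moved. The work goes in short steps, Python scripts to look and compute and a tool call to move; the robot and the scene stay as the last step left them, time stands still between calls to the robot, and variables do not carry over. Pictures are saved under pics/ and viewed, and the job is handed in when it is done.

Besides the shell and the picture viewer there is one more tool, called after "Call:" by a JSON object that holds its "op" and its "data", one argument or row to a line. apply_moves: Moves the arm, as the interface text tells. Its arguments: {"type":"object","properties":{"rows":{"type":"array"},"squeeze":{"type":"number"}},"required":["rows"]}

```bash
ls; mkdir -p pics; cat > h.py <<'E'
import numpy as np, cv2, math
from bench import ctrl, eyes, workorder
def grab(n,tag):
    p,d=eyes.read_camera(n); np.savez('pics/%s_%s.npz'%(tag,n),p=p,d=d); cv2.imwrite('pics/%s_%s.png'%(tag,n),p[:,:,::-1]); return p,d
E
python3 - <<'E'
from h import *
print(ctrl.observe()); print(ctrl.tip_extent)
for n in('scene','top'):
    m=eyes.camera_model(n); print(n,m); grab(n,'a')
print(ctrl.observe()['clock'])
E
```

```text
pics
{'clock': 0.0, 'joint_pos': array([-7.08737018e+01,  1.58465911e+01,  8.62963678e+01, -1.68191642e-03,
        7.79633725e+01, -6.93331004e+00]), 'joint_vel': array([ 0.0963192 , -0.01570973,  0.01014403,  0.08828352, -0.11240677,
        0.00871032]), 'tau': array([-1.38625066e-03, -4.16786528e+01, -2.45808059e+01, -2.79552760e-04,
        1.11167549e-02, -6.10050421e-06]), 'position': array([ 252.41130515, -516.0598535 ,  247.44198172]), 'orientation': array([[ 4.39310916e-01, -6.35191210e-04,  8.98334857e-01],
       [-8.98333186e-01,  1.74398113e-03,  4.39311332e-01],
       [-1.84572574e-03, -9.99998278e-01,  1.95536605e-04]]), 'wrist_force': array([-0.3238327 , -0.09365252,  0.5290393 ]), 'torque': array([ 0.02292915, -0.03043279,  0.01839509]), 'gripper_width': 85.40343275079927}
17.0
scene {'fov_y': 56.049053276518755, 'cx': 284.51328390140327, 'cy': 209.46204334641268, 'world_from_camera': array([[ 3.28497334e-01, -8.00518819e-01,  5.01257541e-01,
         9.57485496e+02],
       [ 9.44484184e-01,  2.81927875e-01, -1.68719590e-01,
        -2.09838297e+02],
       [-6.25526665e-03,  5.28853755e-01,  8.48689918e-01,
         8.59546484e+02],
       [ 0.00000000e+00,  0.00000000e+00,  0.00000000e+00,
         1.00000000e+00]])}
top {'fov_y': 55.655416901653766, 'cx': 277.5172923098291, 'cy': 204.551740416301, 'world_from_camera': array([[-2.93416489e-02,  9.95500843e-01, -9.00951731e-02,
         4.40848377e+02],
       [-9.99553634e-01, -2.97286508e-02, -2.95626447e-03,
        -4.28890429e+01],
       [-5.62137171e-03,  8.99682160e-02,  9.95928773e-01,
         1.05749924e+03],
       [ 0.00000000e+00,  0.00000000e+00,  0.00000000e+00,
         1.00000000e+00]])}
0.1
```

View pics/a_scene.png

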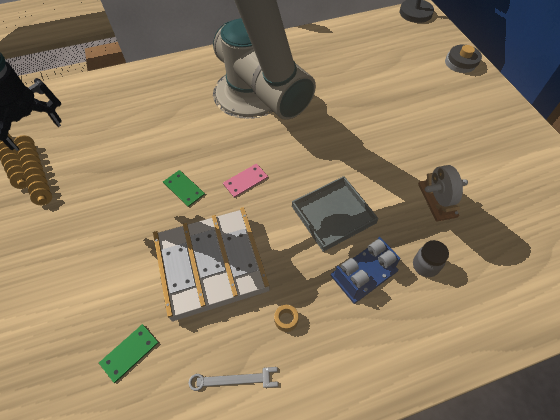

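View pics/a_top.png

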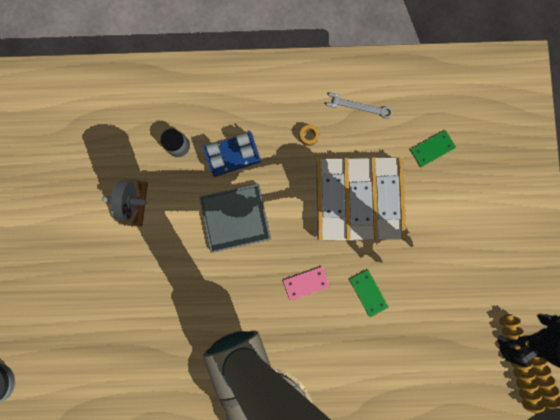

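Both views show the board with three grey plates (top ~(333,195), (361,200), (388,197)), tray (235,216), blue stand (232,153), flywheel and cradle (127,201), jar (173,140) and bushing (309,134). I'll enlarge these next.

```bash
python3 - <<'E'
import cv2
a=cv2.imread('pics/a_top.png');s=cv2.imread('pics/a_scene.png')
def c(im,x0,y0,w,h,f,n): cv2.imwrite('pics/'+n,cv2.resize(im[y0:y0+h,x0:x0+w],None,fx=f,fy=f,interpolation=cv2.INTER_CUBIC))
c(a,300,140,130,110,6,'c1.png'); c(a,90,120,190,135,4,'c2.png'); c(s,280,150,200,150,4,'c3.png'); c(s,140,200,140,120,5,'c4.png')
E
```

```text
(no output)
```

View pics/c1.png

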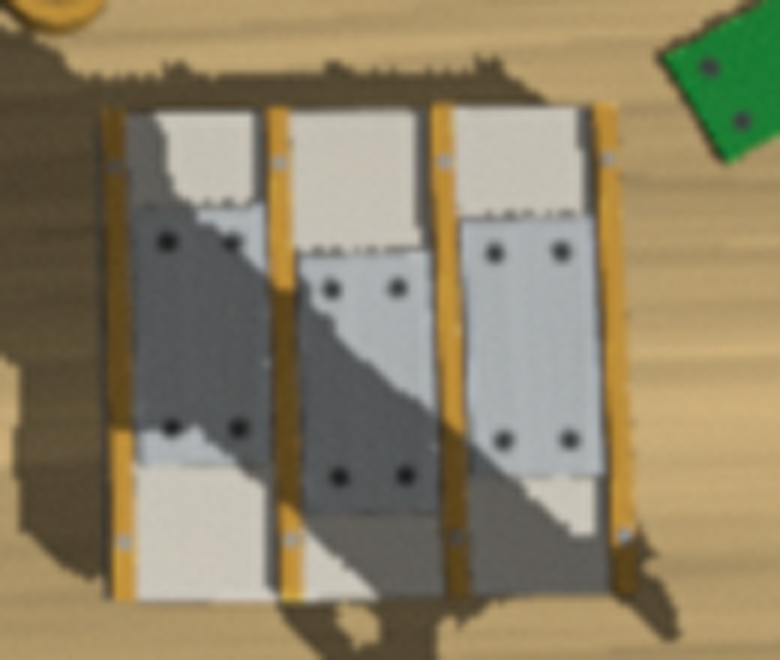

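View pics/c2.png

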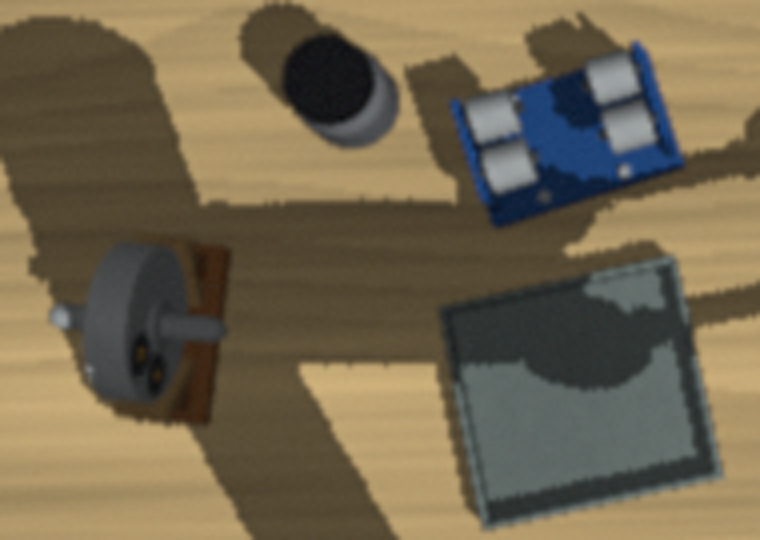

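View pics/c3.png

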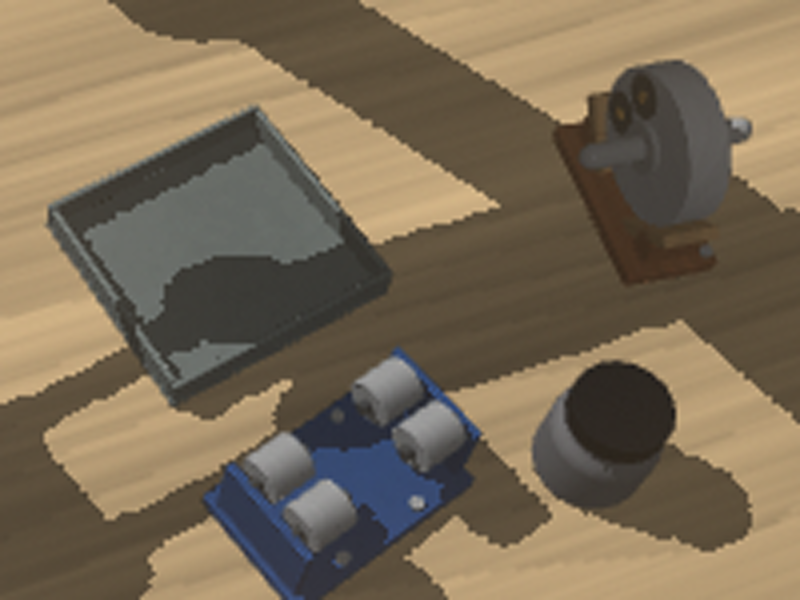

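View pics/c4.png

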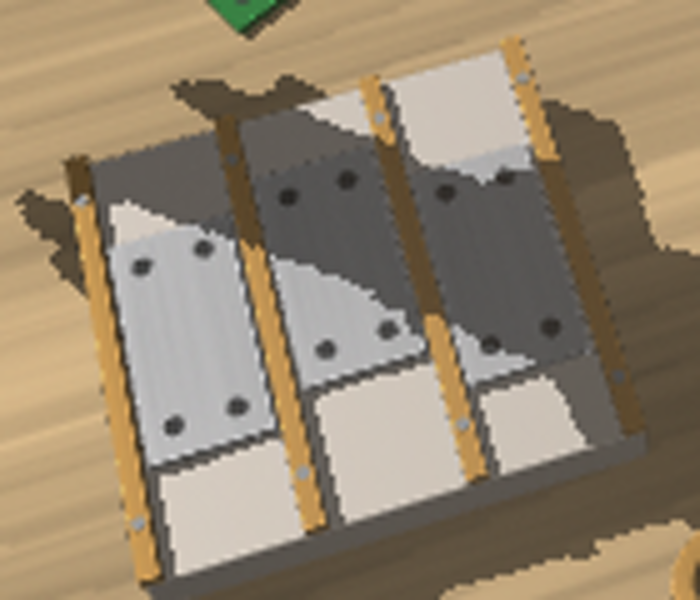

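```bash
cat >> h.py <<'E'
def K(n):
    m=eyes.camera_model(n); return 210/math.tan(math.radians(m['fov_y']/2)),m['cx'],m['cy'],m['world_from_camera']
def cloud(n,d):
    f,cx,cy,T=K(n); v,u=np.mgrid[0:420,0:560].astype(float)
    P=np.stack([(u-cx)/f*d,-(v-cy)/f*d,-d],-1); W=P@T[:3,:3].T+T[:3,3]; W[d<=0]=np.nan; return W
def ray(n,uv,z):
    f,cx,cy,T=K(n); uv=np.atleast_2d(uv).astype(float)
    r=np.stack([(uv[:,0]-cx)/f,-(uv[:,1]-cy)/f,-np.ones(len(uv))],-1)@T[:3,:3].T; o=T[:3,3]
    return o+r*((z-o[2])/r[:,2])[:,None]
def load(tag,n):
    q=np.load('pics/%s_%s.npz'%(tag,n)); return q['p'],q['d']
E
python3 - <<'E'
from h import *
for n in('top','scene'):
    p,d=load('a',n); W=cloud(n,d)
    # bench patches
    pts=[(60,320),(200,300),(450,250)] if n=='top' else [(100,270),(400,150),(350,350)]
    for u,v in pts: q=W[v-6:v+6,u-6:u+6].reshape(-1,3); print(n,np.nanmean(q,0).round(1),np.nanstd(q[:,2]).round(2))
    x,y,z=W[...,0],W[...,1],W[...,2]
    m=(z>100)&(z<125)&(x>350)&(x<700)&(y>200)
    q=W[m]; print('rim',len(q),q.mean(0).round(1),q.min(0).round(1),q.max(0).round(1))
    r=cv2.minAreaRect(q[:,:2].astype(np.float32)); print(r)
    c=cv2.inRange(cv2.cvtColor(p,cv2.COLOR_RGB2HSV),(100,150,40),(125,255,255)); c[:, :150]=0
    k,l,s,ce=cv2.connectedComponentsWithStats(c); i=1+np.argmax(s[1:,4]); print('blue',s[i],ce[i])
E
```

```text
top [252.2 538.4  -1.2] 1.91
top [293.2 171.7  -0.9] 1.89
top [ 404.1 -489.6   -0.7] 1.96
rim 343 [551.9 343.8 109. ] [518.1 328.6 100.1] [588.7 362.1 118.2]
((553.8663940429688, 344.8153381347656), (27.480247497558594, 72.26927947998047), 83.44085693359375)
blue [209 132  51  44 771] [233.71725032 156.34111543]
scene [ 4.626e+02 -5.039e+02  5.000e-01] 1.59
scene [3.692e+02 3.333e+02 2.000e-01] 1.69
scene [ 8.223e+02 -2.400e+01 -3.000e-01] 1.5
rim 323 [559.3 341.3 109. ] [518.5 326.6 100.1] [591.6 360.7 117.6]
((555.3235473632812, 344.4423828125), (28.760971069335938, 71.66210174560547), 82.39453887939453)
blue [ 495    0   65   81 3404] [534.35282021  30.71063455]
```

```bash
python3 - <<'E'
from h import *
al={}
for n in('top','scene'):
    p,d=load('a',n); W=cloud(n,d); x,y,z=W[...,0],W[...,1],W[...,2]
    hsv=cv2.cvtColor(p,cv2.COLOR_RGB2HSV)
    print('==',n)
    # stand
    reg=(x>520)&(x<720)&(y>0)&(y<220)
    m=reg&(z>64)&(z<85)&(hsv[...,1]<90)
    m8=cv2.morphologyEx(m.astype(np.uint8),cv2.MORPH_OPEN,np.ones((2,2)))
    k,l,s,ce=cv2.connectedComponentsWithStats(m8)
    for i in range(1,k):
        if s[i,4]>8: q=W[l==i]; print('roll',s[i,4],ce[i].round(1),q.mean(0).round(1),q[:,2].max().round(1))
    b=(hsv[...,0]>100)&(hsv[...,0]<125)&(hsv[...,1]>130)&reg
    q=W[b&(z>-5)]; print('bluerect',cv2.minAreaRect(q[:,:2].astype(np.float32)),np.percentile(q[:,2],[1,50,99]).round(1))
    # tray
    reg=(x>380)&(x<580)&(y>0)&(y<220)&(hsv[...,1]<80)
    for lo,hi in((20,32),(10,32)):
        q=W[reg&(z>lo)&(z<hi)]; print('trayrim',len(q),cv2.minAreaRect(q[:,:2].astype(np.float32)))
    q=W[reg&(z<12)&(z>-5)]; print('floor',len(q),np.median(q,0).round(1),cv2.minAreaRect(q[:,:2].astype(np.float32)))
    # board
    g=(hsv[...,0]>12)&(hsv[...,0]<28)&(hsv[...,1]>140)&(z>44)&(x>350)&(x<700)&(y<20)&(y>-330)
    q=W[g]; print('gold',len(q),cv2.minAreaRect(q[:,:2].astype(np.float32)),np.percentile(q[:,2],[2,50,98]).round(1))
    q=W[(z>38)&(z<62)&(x>380)&(x<640)&(y<20)&(y>-330)]; print('board',len(q),cv2.minAreaRect(q[:,:2].astype(np.float32)))
    # jar bushing
    q=W[(z>65)&(z<90)&(x>600)&(x<760)&(y>180)&(y<330)]; print('jar',len(q),q.mean(0).round(1))
    # cradle brown
    q=W[(z>-5)&(z<60)&(hsv[...,1]>120)&(hsv[...,2]<140)&(hsv[...,0]<14)&(x>450)&(x<660)&(y>240)&(y<420)]; print('cradle',len(q),cv2.minAreaRect(q[:,:2].astype(np.float32)),q[:,2].max())
E
```

```text
== top
roll 145 [178.  141.5] [697.7 206.9  70.8] 77.5
roll 117 [243.3 139.1] [699.8  41.9  66.8] 77.6
roll 116 [213.3 148.7] [677.3 118.3  67.8] 78.6
roll 111 [247.4 151.5] [667.5  32.2  67.3] 77.1
roll 117 [217.2 161.4] [644.1 108.8  68.9] 76.2
bluerect ((675.2020874023438, 77.66209411621094), (83.33668518066406, 131.3184051513672), 16.681486129760742) [ 7.  11.6 64.4]
trayrim 327 ((503.95263671875, 73.74444580078125), (149.8083038330078, 159.95370483398438), 10.558257102966309)
trayrim 395 ((503.8615417480469, 73.82963562011719), (149.8927459716797, 160.34274291992188), 10.45351791381836)
floor 2979 [504.3  76.9   4. ] ((505.1344299316406, 76.24593353271484), (154.82044982910156, 168.15708923339844), 10.413928985595703)
gold 741 ((543.8837280273438, -216.66162109375), (149.894775390625, 210.00418090820312), 88.83792114257812) [48.2 52.1 55.8]
board 5815 ((538.6730346679688, -235.01931762695312), (189.7703094482422, 202.70364379882812), 89.89920043945312)
jar 399 [703.1 223.6  73.6]
cradle 147 ((550.3355102539062, 323.931884765625), (20.98528480529785, 113.25399780273438), 81.99150
[... 434 characters left out ...]
51.09994506835938, 160.6903839111328), 10.29072093963623)
trayrim 612 ((504.97412109375, 72.90570068359375), (151.09994506835938, 161.3740997314453), 10.29072093963623)
floor 2744 [504.1  77.2   5.2] ((496.3722839355469, 78.3294448852539), (166.15484619140625, 175.91017150878906), 10.278016090393066)
gold 432 ((543.100830078125, -217.04275512695312), (148.49693298339844, 209.34564208984375), 89.25128173828125) [50.5 53.2 55.9]
board 6701 ((538.5599975585938, -235.71957397460938), (188.6498565673828, 202.7542266845703), 89.9336166381836)
jar 523 [705.9 222.4  74. ]
cradle 222 ((560.913330078125, 320.3101806640625), (125.62872314453125, 51.2312126159668), 14.797593116760254) 28.672633543662414
```

```bash
python3 - <<'E'
from h import *
for n in('top','scene'):
    p,d=load('a',n); W=cloud(n,d); x,y,z=W[...,0],W[...,1],W[...,2]
    hsv=cv2.cvtColor(p,cv2.COLOR_RGB2HSV); print('==',n)
    q=W[(z>40)&(z<60)&(x>400)&(x<680)&(y<-90)&(y>-400)]; r=cv2.minAreaRect(q[:,:2].astype(np.float32)); print('board',len(q),r,q.min(0).round(1),q.max(0).round(1))
    g=((hsv[...,0]>10)&(hsv[...,0]<28)&(hsv[...,1]>130)&(z>44)&(z<62)&(x>420)&(x<670)&(y<-90)&(y>-380)).astype(np.uint8)
    k,l,s,ce=cv2.connectedComponentsWithStats(g,connectivity=8)
    for i in range(1,k):
        if s[i,4]>60:
            v,u=np.nonzero(l==i); R=ray(n,np.stack([u,v],1),53.)
            L=cv2.fitLine(R[:,:2].astype(np.float32),cv2.DIST_L2,0,.01,.01).ravel()
            a=math.degrees(math.atan2(L[1],L[0])); print('strip',s[i,4],'ang',round((a+90)%180-90,2),R[:,:2].min(0).round(1),R[:,:2].max(0).round(1),'y@544',round(float(L[3]+(544-L[2])*L[1]/L[0]),1))
    # spots
    gr=cv2.cvtColor(p,cv2.COLOR_RGB2GRAY)
    bh=cv2.morphologyEx(gr,cv2.MORPH_BLACKHAT,cv2.getStructuringElement(cv2.MORPH_ELLIPSE,(7,7)))
    m=((bh>18)&(z>44)&(z<60)&(x>430)&(x<660)&(y<-100)&(y>-370)&(hsv[...,1]<110)).astype(np.uint8)
    k,l,s,ce=cv2.connectedComponentsWithStats(m)
    for i in range(1,k):
        if 3<s[i,4]<30:
            v,u=np.nonzero(l==i); c=np.average(np.stack([u,v],1),axis=0,weights=bh[v,u].astype(float)); print('spot',s[i,4],c.round(1),ray(n,c,51.)[0,:2].round(1))
    m=((x>600)&(x<740)&(y>0)&(y<160)&(z>66)&(z<85)&(hsv[...,1]<90)).astype(np.uint8)
    k,l,s,ce=cv2.connectedComponentsWithStats(m)
    for i in range(1,k):
        if s[i,4]>20: q=W[l==i]; print('roll',s[i,4],ce[i].round(1),q.mean(0).round(1),np.median(q,0).round(1))
E
```

```text
== top
board 7040 ((543.0128173828125, -251.75616455078125), (220.46592712402344, 210.07801818847656), 89.02364349365234) [ 437.2 -362.6   40. ] [ 648.6 -140.    57.8]
strip 204 ang -0.84 [ 465.2 -291.2] [ 620.8 -281. ] y@544 -285.9
strip 274 ang -0.97 [ 437.8 -362.1] [ 618.7 -349.3] y@544 -356.1
strip 218 ang -1.18 [ 469.1 -151.1] [ 619.9 -140.2] y@544 -146.0
strip 204 ang -0.9 [ 467.2 -221.1] [ 620.3 -210.6] y@544 -216.1
spot 22 [342.9 165.5] [ 627.3 -210.2]
spot 21 [397.5 164.7] [ 625.1 -349.7]
spot 4 [369.8 163.2] [ 631.3 -279.4]
spot 4 [370.1 166.3] [ 623.1 -279.6]
spot 18 [370.3 173.9] [ 603.5 -279.2]
spot 19 [340.1 173.9] [ 605.8 -202. ]
spot 10 [384.4 175.8] [ 597.4 -314.9]
spot 4 [394.  175.6] [ 597.1 -339.2]
spot 18 [398.8 181.7] [ 581.1 -350.7]
spot 4 [376.  178.6] [ 591.  -293.1]
spot 12 [327.4 179.8] [ 591.5 -169. ]
spot 10 [338.7 179.5] [ 591.5 -197.8]
spot 26 [351.3 184.5] [ 577.6 -229.4]
spot 7 [365.7 181.5] [ 584.3 -266.3]
spot 20 [371.8 186.7] [ 570.3 -281.2]
spot 14 [382.  181.7] [ 582.5 -307.9]
spot 15 [393.1 181.5] [ 582.1 -336.2]
spot 4 [376.  184.4] [ 576.  -29
[... 1774 characters left out ...]
11 [193.9 254.2] [ 524.3 -281.2]
spot 15 [162.5 259.9] [ 515.  -350.9]
spot 6 [196.3 264.8] [ 551.8 -281.7]
spot 16 [217.1 265.5] [ 568.8 -238.5]
spot 13 [249.6 265.1] [ 591.6 -169.9]
spot 13 [237.2 269. ] [ 591.6 -198.5]
spot 18 [165.1 274.5] [ 551.8 -351.4]
spot 4 [197.7 269.8] [ 564.4 -281.5]
spot 17 [204.8 269.5] [ 569.  -266.5]
spot 20 [187.  280.9] [ 582.3 -309. ]
spot 17 [174.3 284.7] [ 581.9 -336.8]
spot 29 [236.2 286.7] [ 630.6 -211.7]
roll 146 [377.2 245.8] [650.3 109.7  71.5] [650.9 109.4  71.9]
roll 151 [387.7 256.9] [682.3 119.3  71.5] [682.4 119.   71.8]
roll 154 [349.9 265. ] [672.6  33.6  71.7] [672.9  34.1  72.1]
roll 160 [360.3 277.2] [705.5  43.   71.6] [705.9  42.5  71.9]
```

```bash
python3 - <<'E'
from h import *
c=np.array([554.6,344.6,65]); a=math.radians(-7.1); ex=np.array([math.cos(a),math.sin(a),0]); ey=np.array([-math.sin(a),math.cos(a),0])
for n in('top','scene'):
    p,d=load('a',n); W=cloud(n,d); hsv=cv2.cvtColor(p,cv2.COLOR_RGB2HSV)
    L=(W-c); X=L@ex;Y=L@ey;Z=L[...,2]
    near=(abs(X)<55)&(abs(Y)<62)&(Z<55)
    q=np.stack([X,Y,Z],-1)
    m=near&(abs(X)<14)&(abs(Y)>22)&(abs(Z)<16); t=W[m]; print(n,'axle',len(t),q[m].min(0).round(1),q[m].max(0).round(1))
    Lf=cv2.fitLine(t[:,:2].astype(np.float32),cv2.DIST_HUBER,0,.01,.01).ravel(); print(Lf, math.degrees(math.atan2(Lf[1],Lf[0])), 'x offset', np.median(X[m]))
    m=near&(Z>30); r=cv2.minAreaRect(np.stack([X[m],Y[m]],1).astype(np.float32)); print('rimlocal',r, np.percentile(Y[m],[2,98]))
    f=near&(Y<-10)&(Y>-19)&(np.hypot(X,Z)<50)
    dk=f&(hsv[...,2]<55)&(np.hypot(X,Z)>20)
    print('slug',dk.sum(),np.median(q[dk],0).round(1))
E
python3 -c "
import cv2
a=cv2.imread('pics/a_scene.png');cv2.imwrite('pics/c5.png',cv2.resize(a[155:230,410:480],None,fx=8,fy=8,interpolation=cv2.INTER_CUBIC))"
```

```text
top axle 135 [ -9.2 -54.5  -4.4] [ 6.2 53.4 10. ]
[1.2091430e-01 9.9266297e-01 5.5177429e+02 3.3665048e+02] 83.05512760196646 x offset -1.8209581651472648
rimlocal ((-1.0413703918457031, -0.2701530456542969), (78.53527069091797, 28.26118278503418), 0.5408696532249451) [-13.19730309  12.74318292]
slug 303 [ -7.8 -12.1   6.9]
scene axle 125 [ -8.6 -56.   -5. ] [ 8.4 53.6  9.5]
[1.4072846e-01 9.9004823e-01 5.5600903e+02 3.3126184e+02] 81.90999878699326 x offset 2.7800572973833817
rimlocal ((1.5556297302246094, -0.1930246353149414), (28.804197311401367, 81.50697326660156), 89.82857513427734) [-14.02392864  12.18060825]
slug 71 [-26.8 -13.3  11.5]
```

View pics/c5.png

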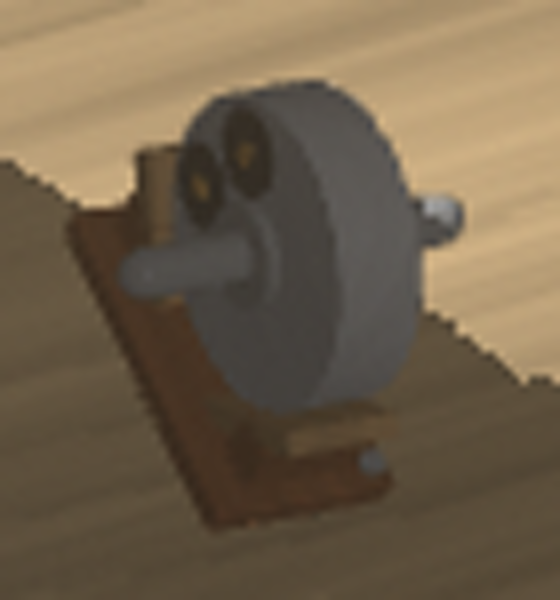

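```bash
cat >> h.py <<'E'
def plan(x,y,z,yaw,step=3.5):
    o=ctrl.observe(); p=o['position']; R=o['orientation']; psi=math.degrees(math.atan2(R[1,0],R[0,0]))
    dw=(yaw-psi+180)%360-180
    a=math.radians(yaw); D=np.array([x,y,z])-p
    t=np.array([D[0]*math.cos(a)+D[1]*math.sin(a),-D[2],-D[0]*math.sin(a)+D[1]*math.cos(a)])/10
    n=np.linalg.norm(t)
    print('at',p.round(1),'yaw',round(psi,1),'turn about y (do first)',round(-dw,1),'shift after turn cm',t.round(2),'len',round(n,1),'rows',math.ceil(n/step),'per row',(t/max(1,math.ceil(n/step))).round(2),'w',o['gripper_width'].round(1),'t',round(o['clock'],1))
E
python3 -c "
from h import *
plan(554.6,344.4,180,-97.3)"
```

```text
Traceback (most recent call last):
  File "h.py", line 22, in plan
    print('at',p.round(1),'yaw',round(psi,1),'turn about y (do first)',round(-dw,1),'shift after turn cm',t.round(2),'len',round(n,1),'rows',math.ceil(n/step),'per row',(t/max(1,math.ceil(n/step))).round(2),'w',o['gripper_width'].round(1),'t',round(o['clock'],1))
                                                                                                                                                                                                                   ^^^^^^^^^^^^^^^^^^^^^^^^
AttributeError: 'float' object has no attribute 'round'
```

```bash
sed -i "s/o\['gripper_width'\].round(1)/round(o['gripper_width'],1)/" h.py; python3 -c "
from h import *
plan(554.6,344.4,180,-97.3)"
```

```text
at [ 252.4 -516.1  247.5] yaw -63.9 turn about y (do first) 33.4 shift after turn cm [-89.2    6.75  19.04] len 91.5 rows 27 per row [-3.3   0.25  0.71] w 85.3 t 0.1
```

Call:
{"op": "apply_moves", "data": {
  "rows": [
    [1,[0,0,0],6.68],
    [1,[0,0,0],6.68],
    [1,[0,0,0],6.68],
    [1,[0,0,0],6.68],
    [1,[0,0,0],6.68]
  ],
  "squeeze": 70
}}

```text
clock: 0.52
position: [252.5, -516.3, 247.8]
orientation: [[-0.134, -0.0, 0.991], [-0.991, 0.001, -0.134], [-0.001, -1.0, -0.0]]
wrist_force: [0.7, -0.2, 0.2]
gripper_width: 85.0
```

Call:
{"op": "apply_moves", "data": {
  "rows": [
    [1,[-3.3,0,0.7],0],
    [1,[-3.3,0,0.7],0],
    [1,[-3.3,0,0.7],0],
    [1,[-3.3,0,0.7],0],
    [1,[-3.3,0,0.7],0],
    [1,[-3.3,0,0.7],0],
    [1,[-3.3,0,0.7],0],
    [1,[-3.3,0,0.7],0],
    [1,[-3.3,0,0.7],0],
    [1,[-3.3,0,0.7],0],
    [1,[-3.3,0,0.7],0],
    [1,[-3.3,0,0.7],0],
    [1,[-3.3,0,0.7],0],
    [1,[-3.3,0,0.7],0],
    [1,[-3.3,0,0.7],0],
    [1,[-3.3,0,0.7],0],
    [1,[-3.3,0,0.7],0],
    [1,[-3.3,0,0.7],0],
    [1,[-3.3,0,0.7],0],
    [1,[-3.3,0,0.7],0]
  ]
}}

```text
clock: 2.18
position: [475.7, 121.9, 248.0]
orientation: [[-0.127, -0.001, 0.992], [-0.992, -0.0, -0.127], [0.0, -1.0, -0.0]]
wrist_force: [1.1, -0.5, -0.4]
gripper_width: 85.2
```

```bash
python3 -c "
from h import *
plan(554.6,344.4,180,-97.3)"
```

```text
at [475.7 121.9 248. ] yaw -97.3 turn about y (do first) -0.0 shift after turn cm [-23.08   6.8    5.  ] len 24.6 rows 8 per row [-2.88  0.85  0.62] w 85.2 t 2.2
```

Call:
{"op": "apply_moves", "data": {
  "rows": [
    [1,[-3,0.8,0.65],0],
    [1,[-3,0.8,0.65],0],
    [1,[-3,0.8,0.65],0],
    [1,[-3,0.8,0.65],0],
    [1,[-3,0.8,0.65],0],
    [1,[-3,0.8,0.65],0],
    [1,[-2,0.8,0.4],0],
    [1,[-1,0.8,0.2],0],
    [1,[0,0,0],0],
    [1,[0,0,0],0],
    [1,[0,0,0],0]
  ]
}}

```text
clock: 3.1
position: [546.9, 321.4, 184.4]
orientation: [[-0.128, -0.001, 0.992], [-0.992, -0.001, -0.128], [0.001, -1.0, -0.0]]
wrist_force: [-0.1, -0.3, 0.8]
gripper_width: 85.3
```

```bash
python3 -c "
from h import *
plan(554.6,344.4,121,-97.3)
plan(554.6,344.4,121,-97.3)"
```

```text
at [546.9 321.4 184.4] yaw -97.4 turn about y (do first) -0.1 shift after turn cm [-2.38  6.34  0.48] len 6.8 rows 2 per row [-1.19  3.17  0.24] w 85.3 t 3.1
at [546.9 321.4 184.4] yaw -97.4 turn about y (do first) -0.1 shift after turn cm [-2.38  6.34  0.48] len 6.8 rows 2 per row [-1.19  3.17  0.24] w 85.3 t 3.1
```

Call:
{"op": "apply_moves", "data": {
  "rows": [
    [1,[-1.2,0,0.24],0],
    [1,[-1.2,0,0.24],0],
    [1,[0,1,0],0],
    [1,[0,1,0],0],
    [1,[0,1,0],0],
    [1,[0,1,0],0],
    [1,[0,1,0],0],
    [1,[0,0,0],0],
    [1,[0,0,0],0]
  ]
}}

```text
clock: 3.85
position: [554.5, 345.4, 133.0]
orientation: [[-0.128, -0.002, 0.992], [-0.992, -0.001, -0.128], [0.001, -1.0, -0.002]]
wrist_force: [-1.0, 0.1, -0.1]
gripper_width: 85.6
```

```bash
python3 - <<'E'
from h import *
print(ctrl.tip_extent)
plan(554.6,344.4,121,-97.3)
p,d=grab('scene','b')
cv2.imwrite('pics/b1.png',cv2.resize(p[60:240,350:510,::-1],None,fx=3.5,fy=3.5,interpolation=cv2.INTER_CUBIC))
E
```

```text
17.0
at [554.5 345.4 133. ] yaw -97.4 turn about y (do first) -0.1 shift after turn cm [0.09 1.2  0.02] len 1.2 rows 1 per row [0.09 1.2  0.02] w 85.6 t 3.9
```

View pics/b1.png

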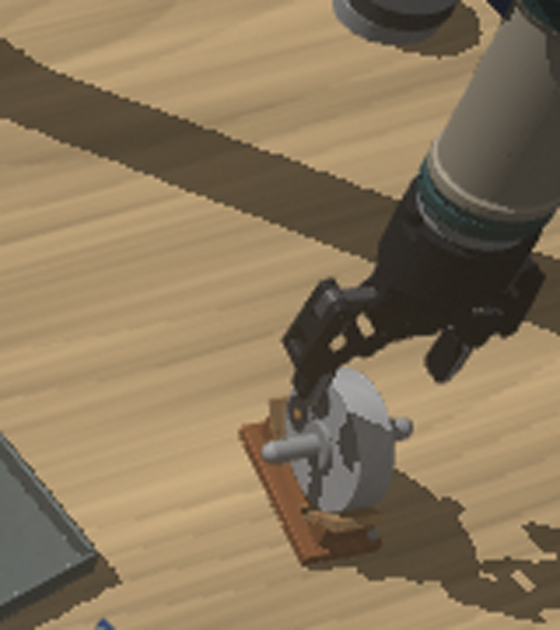

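```bash
python3 - <<'E'
from h import *
c=np.array([554.5,345.4,0]); a=math.radians(-7.4); ex=np.array([math.cos(a),math.sin(a),0]); ey=np.array([-math.sin(a),math.cos(a),0])
p,d=load('b','scene'); W=cloud('scene',d)-c; X=W@ex;Y=W@ey;Z=W[...,2]
for s in(-1,1):
    m=(abs(X)<20)&(Y*s>36)&(Y*s<62)&(Z>90)&(Z<170)
    print(s,m.sum(),np.percentile(Z[m],[0,2,5,20]).round(1),np.percentile(Y[m],[0,50,100]).round(1))
E
```

```text
-1 87 [129.3 133.5 135.2 140.8] [-57.2 -50.9 -42.3]
1 133 [127.2 130.7 131.9 139.9] [40.9 43.2 55.6]
```

Call:
{"op": "apply_moves", "data": {
  "rows": [
    [1,[0.1,0.6,0],0],
    [1,[0,0.57,0],0],
    [1,[0,0,0],0],
    [-1,[0,0,0],0],
    [-1,[0,0,0],0],
    [-1,[0,0,0],0],
    [-1,[0,0,0],0],
    [-1,[0,0,0],0],
    [-1,[0,0,0],0],
    [-1,[0,0,0],0],
    [-1,[0,0,0],0],
    [-1,[0,0,0],0],
    [-1,[0,0,0],0]
  ],
  "squeeze": 80
}}

```text
clock: 4.98
position: [555.1, 345.0, 123.2]
orientation: [[-0.128, 0.001, 0.992], [-0.992, 0.0, -0.128], [-0.0, -1.0, 0.001]]
wrist_force: [-1.8, -0.5, 6.0]
gripper_width: 23.3
```

```bash
python3 - <<'E'
from h import *
print(ctrl.observe()['gripper_width'],ctrl.observe()['wrist_force'])
p,d=grab('scene','c')
cv2.imwrite('pics/c_1.png',cv2.resize(p[110:230,390:500,::-1],None,fx=5,fy=5,interpolation=cv2.INTER_CUBIC))
E
```

```text
23.327120876960397 [-1.77117653 -0.52672321  6.04181543]
```

View pics/c_1.png

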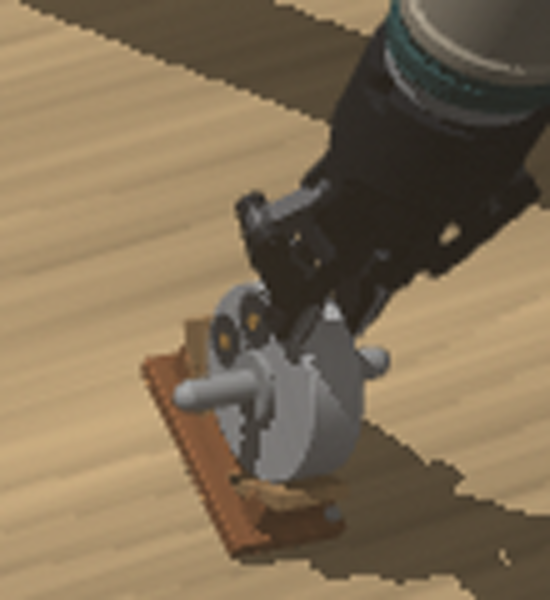

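Call:
{"op": "apply_moves", "data": {
  "rows": [
    [-1,[0,-0.5,0],0],
    [-1,[0,-0.5,0],0],
    [-1,[0,-1,0],0],
    [-1,[0,-1,0],0],
    [-1,[0,0,0],0],
    [-1,[0,0,0],0],
    [-1,[0,0,0],0]
  ]
}}

```text
clock: 5.62
position: [554.8, 344.7, 152.5]
orientation: [[-0.128, -0.0, 0.992], [-0.992, -0.0, -0.128], [0.0, -1.0, -0.0]]
wrist_force: [0.0, -0.8, -5.8]
gripper_width: 23.5
```

```bash
python3 - <<'E'
from h import *
o=ctrl.observe();print(o['gripper_width'],o['wrist_force'],o['torque'])
p,d=grab('scene','d')
cv2.imwrite('pics/d_1.png',cv2.resize(p[90:230,380:500,::-1],None,fx=4,fy=4,interpolation=cv2.INTER_CUBIC))
# stand: TCP target
plan(676.1,77.0,200,-73.3)
E
```

```text
23.506803344258046 [ 0.00723546 -0.80129064 -5.75597416] [ 0.00122803 -0.02673236 -0.00419667]
at [554.6 344.6 152.2] yaw -97.3 turn about y (do first) -24.0 shift after turn cm [29.12 -4.78  3.95] len 29.8 rows 9 per row [ 3.24 -0.53  0.44] w 23.6 t 5.7
```

View pics/d_1.png

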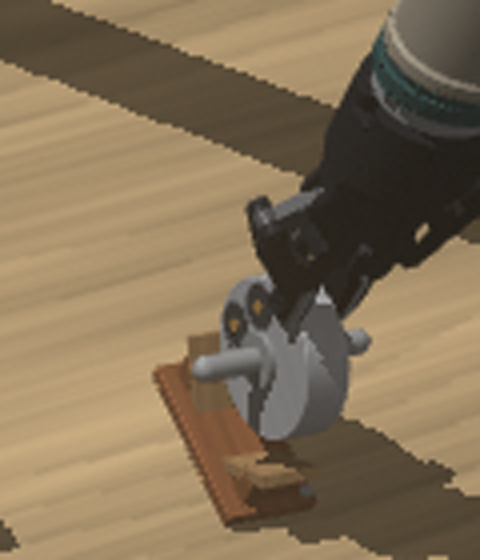

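Call:
{"op": "apply_moves", "data": {
  "rows": [
    [-1,[0,-2,0],0],
    [-1,[0,-2,0],0],
    [-1,[0,-2,0],0],
    [-1,[0,0,0],-6],
    [-1,[0,0,0],-6],
    [-1,[0,0,0],-6],
    [-1,[0,0,0],-6],
    [-1,[2,0,0.3],0],
    [-1,[3.2,0,0.43],0],
    [-1,[3.2,0,0.43],0],
    [-1,[3.2,0,0.43],0],
    [-1,[3.2,0,0.43],0],
    [-1,[3.2,0,0.43],0],
    [-1,[3.2,0,0.43],0],
    [-1,[3.2,0,0.43],0],
    [-1,[2.5,0,0.3],0],
    [-1,[1.5,0,0.2],0],
    [-1,[0,0,0],0],
    [-1,[0,0,0],0]
  ]
}}

```text
clock: 7.25
position: [672.6, 83.5, 211.8]
orientation: [[0.285, -0.002, 0.959], [-0.959, 0.001, 0.285], [-0.002, -1.0, -0.001]]
wrist_force: [-0.8, 0.9, -5.6]
gripper_width: 23.3
```

```bash
python3 - <<'E'
from h import *
plan(676.1,77.0,135,-73.3)
E
```

```text
at [672.6  83.5 211.8] yaw -73.4 turn about y (do first) -0.1 shift after turn cm [0.72 7.68 0.15] len 7.7 rows 3 per row [0.24 2.56 0.05] w 23.3 t 7.2
```

Call:
{"op": "apply_moves", "data": {
  "rows": [
    [-1,[0.7,0.5,0.15],0],
    [-1,[0,1.5,0],0],
    [-1,[0,1.5,0],0],
    [-1,[0,1.5,0],0],
    [-1,[0,1,0],0],
    [-1,[0,0.7,0],0],
    [-1,[0,0,0],0],
    [-1,[0,0,0],0],
    [-1,[0,0,0],0]
  ]
}}

```text
clock: 8.0
position: [677.0, 77.7, 146.6]
orientation: [[0.287, 0.002, 0.958], [-0.958, -0.0, 0.287], [0.001, -1.0, 0.002]]
wrist_force: [-0.5, -0.8, -6.8]
gripper_width: 23.0
```

```bash
python3 - <<'E'
from h import *
plan(676.1,77.0,135,-73.3)
p,d=grab('scene','e'); q,_=grab('top','e')
A=cv2.resize(p[180:330,290:450,::-1],None,fx=2.5,fy=2.5,interpolation=cv2.INTER_CUBIC);B=cv2.resize(q[90:240,160:320,::-1],None,fx=2.5,fy=2.5,interpolation=cv2.INTER_CUBIC)
cv2.imwrite('pics/e_1.png',np.hstack([A,B]))
E
```

```text
at [677.   77.7 146.6] yaw -73.3 turn about y (do first) -0.0 shift after turn cm [ 0.04  1.16 -0.11] len 1.2 rows 1 per row [ 0.04  1.16 -0.11] w 23.0 t 8.0
```

View pics/e_1.png

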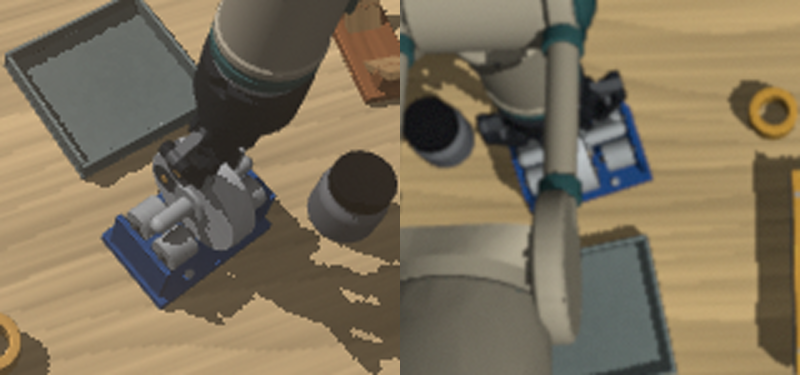

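Call:
{"op": "apply_moves", "data": {
  "rows": [
    [-1,[0,0.4,-0.1],0],
    [-1,[0,0.4,0],0],
    [-1,[0,0.3,0],0],
    [-1,[0,0,0],0],
    [-1,[0,0,0],0],
    [-1,[0,0,0],0]
  ]
}}

```text
clock: 8.6
position: [675.6, 77.1, 134.7]
orientation: [[0.287, 0.0, 0.958], [-0.958, -0.0, 0.287], [0.0, -1.0, 0.0]]
wrist_force: [1.2, 0.3, -4.9]
gripper_width: 23.3
```

Call:
{"op": "apply_moves", "data": {
  "rows": [
    [-1,[0,0.1,0],0],
    [-1,[0,0,0],0],
    [-1,[0,0.1,0],0],
    [-1,[0,0,0],0],
    [-1,[0,0,0],0]
  ]
}}

```text
clock: 9.02
position: [676.3, 77.3, 133.3]
orientation: [[0.287, 0.003, 0.958], [-0.958, 0.0, 0.287], [0.0, -1.0, 0.003]]
wrist_force: [2.8, 1.0, -2.7]
gripper_width: 23.3
```

Call:
{"op": "apply_moves", "data": {
  "rows": [
    [-1,[0,0.1,0],0],
    [-1,[0,0,0],0],
    [1,[0,0,0],0],
    [1,[0,0,0],0],
    [1,[0,0,0],0],
    [1,[0,0,0],0],
    [1,[0,0,0],0],
    [1,[0,0,0],0],
    [1,[0,0,0],0],
    [1,[0,-1,0],0],
    [1,[0,-3,0],0],
    [1,[0,-3,0],0],
    [1,[0,-3,0],0],
    [1,[0,-3,0],0]
  ]
}}

```text
clock: 10.18
position: [675.2, 77.1, 263.8]
orientation: [[0.287, 0.001, 0.958], [-0.958, -0.0, 0.287], [0.0, -1.0, 0.0]]
wrist_force: [1.2, -0.5, -0.1]
gripper_width: 85.2
```

```bash
python3 - <<'E'
from h import *
p,d=grab('scene','f')
cv2.imwrite('pics/f_1.png',cv2.resize(p[180:330,290:450,::-1],None,fx=4,fy=4,interpolation=cv2.INTER_CUBIC))
plan(676,77,134,-73.3)
# plate1 push start: closed fingers behind far end
plan(630,-323,150,-90.95)
E
```

```text
at [678.2  77.2 271.3] yaw -73.3 turn about y (do first) -0.0 shift after turn cm [-0.05 13.73 -0.21] len 13.7 rows 4 per row [-0.01  3.43 -0.05] w 85.2 t 10.2
at [678.2  77.2 271.3] yaw -73.3 turn about y (do first) 17.6 shift after turn cm [40.09 12.13 -4.15] len 42.1 rows 13 per row [ 3.08  0.93 -0.32] w 85.2 t 10.2
```

View pics/f_1.png

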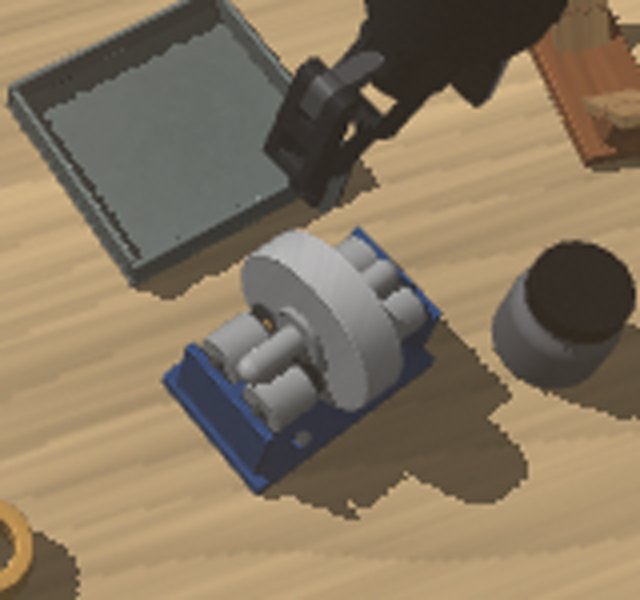

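Call:
{"op": "apply_moves", "data": {
  "rows": [
    [-1,[0,0,0],5.9],
    [-1,[0,0,0],5.9],
    [-1,[0,0,0],5.8],
    [-1,[2,0,-0.3],0],
    [-1,[3.2,0,-0.4],0],
    [-1,[3.2,0,-0.4],0],
    [-1,[3.2,0,-0.4],0],
    [-1,[3.2,0,-0.4],0],
    [-1,[3.2,0,-0.4],0],
    [-1,[3.2,0.5,-0.4],0],
    [-1,[3.2,0.5,-0.4],0],
    [-1,[3.2,1,-0.4],0],
    [-1,[3.2,1,-0.4],0],
    [-1,[3.2,1,-0.4],0],
    [-1,[3.2,1,-0.4],0],
    [-1,[2.5,1,-0.4],0],
    [-1,[1.5,1,-0.4],0],
    [-1,[0,0,0],0],
    [-1,[0,0,0],0]
  ]
}}

```text
clock: 11.82
position: [613.0, -333.7, 191.0]
orientation: [[-0.018, -0.001, 1.0], [-1.0, 0.002, -0.018], [-0.002, -1.0, -0.001]]
wrist_force: [-0.4, 0.2, 0.7]
gripper_width: -0.0
```

```bash
python3 - <<'E'
from h import *
plan(624,-323.4,65,-90.95); print(ctrl.tip_extent)
E
```

```text
at [ 613.  -333.7  191. ] yaw -91.0 turn about y (do first) -0.1 shift after turn cm [-1.05 12.6   1.08] len 12.7 rows 4 per row [-0.26  3.15  0.27] w -0.0 t 11.8
17.0
```

Call:
{"op": "apply_moves", "data": {
  "rows": [
    [-1,[-1,0,1.1],0],
    [-1,[0,2.5,0],0],
    [-1,[0,2.5,0],0],
    [-1,[0,2.5,0],0],
    [-1,[0,2,0],0],
    [-1,[0,1,0],0],
    [-1,[0,0.5,0],0],
    [-1,[0,0,0],0],
    [-1,[0,0,0],0],
    [-1,[0,0,0],0]
  ]
}}

```text
clock: 12.65
position: [626.0, -324.3, 83.5]
orientation: [[-0.016, 0.003, 1.0], [-1.0, -0.002, -0.016], [0.002, -1.0, 0.003]]
wrist_force: [-0.6, -0.5, 0.2]
gripper_width: -0.3
```

```bash
python3 - <<'E'
from h import *
plan(624,-323.4,65,-90.95)
E
```

```text
at [ 626.  -324.3   83.5] yaw -90.9 turn about y (do first) 0.0 shift after turn cm [-0.09  1.85 -0.2 ] len 1.9 rows 1 per row [-0.09  1.85 -0.2 ] w -0.3 t 12.7
```

Call:
{"op": "apply_moves", "data": {
  "rows": [
    [-1,[-0.1,1,0],0],
    [-1,[0,0.5,0],0],
    [-1,[0,0.3,0],0],
    [-1,[0,0,0],0],
    [-1,[0,0,0],0],
    [-1,[0,0,0],0]
  ]
}}

```text
clock: 13.15
position: [624.8, -323.3, 63.6]
orientation: [[-0.017, 0.0, 1.0], [-1.0, -0.0, -0.017], [0.0, -1.0, 0.0]]
wrist_force: [-0.3, 0.3, -0.3]
gripper_width: 0.2
```

```bash
python3 - <<'E'
from h import *
plan(514,-321.6,65,-90.95)
p,d=grab('scene','g')
cv2.imwrite('pics/g_1.png',cv2.resize(p[190:330,130:290,::-1],None,fx=4.5,fy=4.5,interpolation=cv2.INTER_CUBIC))
E
```

```text
at [ 624.8 -323.3   63.6] yaw -91.0 turn about y (do first) -0.0 shift after turn cm [ 1.000e-02 -1.400e-01 -1.108e+01] len 11.1 rows 4 per row [ 0.   -0.03 -2.77] w 0.2 t 13.2
```

View pics/g_1.png

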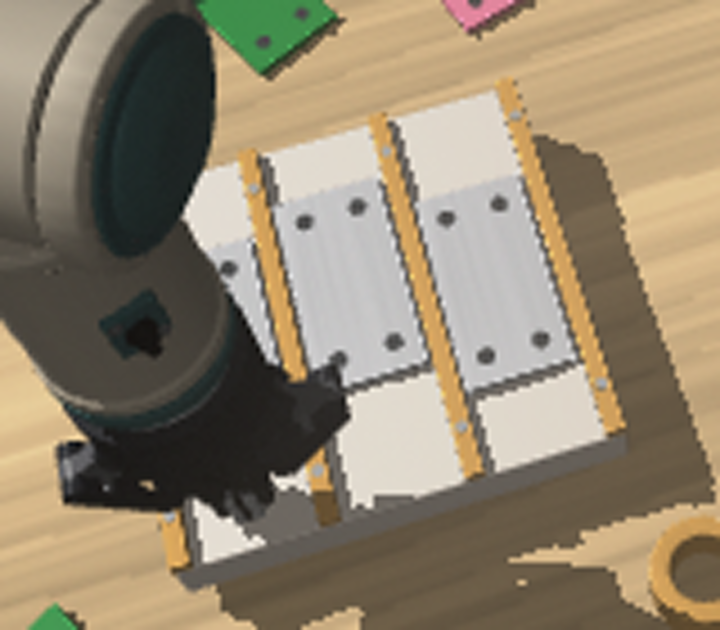

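Call:
{"op": "apply_moves", "data": {
  "rows": [
    [-1,[0,-0.05,-0.7],0],
    [-1,[0,0,-0.7],0],
    [-1,[0,0,-0.8],0],
    [-1,[0,0,-0.8],0],
    [-1,[0,0,-0.8],0],
    [-1,[0,0,-0.8],0],
    [-1,[0,0,-0.8],0],
    [-1,[0,0,-0.8],0],
    [-1,[0,0,-0.8],0],
    [-1,[0,0,-0.8],0],
    [-1,[0,0,-0.8],0],
    [-1,[0,0,-0.6],0],
    [-1,[0,0,-0.4],0],
    [-1,[0,0,0],0],
    [-1,[0,0,0],0]
  ]
}}

```text
clock: 14.45
position: [528.5, -321.5, 64.0]
orientation: [[-0.017, -0.0, 1.0], [-1.0, 0.0, -0.017], [-0.0, -1.0, -0.0]]
wrist_force: [-0.5, -0.9, 1.1]
gripper_width: -0.1
```

```bash
cat >> h.py <<'E'
def spots(n,p,d,ylo,yhi,xlo=370,xhi=650,z=51.):
    W=cloud(n,d); x,y=W[...,0],W[...,1]; gr=cv2.cvtColor(p,cv2.COLOR_RGB2GRAY)
    bh=cv2.morphologyEx(gr,cv2.MORPH_BLACKHAT,cv2.getStructuringElement(cv2.MORPH_ELLIPSE,(7,7)))
    m=((bh>25)&(W[...,2]>40)&(x>xlo)&(x<xhi)&(y<yhi)&(y>ylo)).astype(np.uint8)
    k,l,s,ce=cv2.connectedComponentsWithStats(m)
    for i in range(1,k):
        if 5<s[i,4]<24:
            v,u=np.nonzero(l==i); c=np.average(np.stack([u,v],1),axis=0,weights=bh[v,u].astype(float)); print('spot',n,s[i,4],c.round(1),ray(n,c,z)[0,:2].round(1))
E
python3 - <<'E'
from h import *
plan(514,-321.6,65,-90.95)
for n in('scene','top'):
    p,d=grab(n,'h'); spots(n,p,d,-348,-296)
    cv2.imwrite('pics/h_1%s.png'%n,cv2.resize(p[190:330,110:270,::-1] if n=='scene' else p[140:280,300:460,::-1],None,fx=4,fy=4,interpolation=cv2.INTER_CUBIC))
E
```

```text
at [ 528.5 -321.5   64. ] yaw -91.0 turn about y (do first) -0.0 shift after turn cm [ 0.03 -0.1  -1.45] len 1.4 rows 1 per row [ 0.03 -0.1  -1.45] w -0.1 t 14.4
spot scene 7 [111.4  85.9] [-107.2 -396.8]
spot scene 7 [103.8 124.9] [  48.8 -434.5]
spot scene 20 [180.2 258.8] [ 525.3 -312.8]
spot scene 6 [165.3 261.1] [ 519.9 -345.3]
spot scene 10 [170.9 262.8] [ 528.1 -334.3]
spot top 12 [383.8 177.4] [ 593.2 -313. ]
spot top 14 [383.3 214. ] [ 500.  -306.8]
spot top 12 [463.1 213. ] [ 496.4 -508.3]
spot top 23 [473.  220.1] [ 477.7 -531.9]
```

View pics/h_1scene.png

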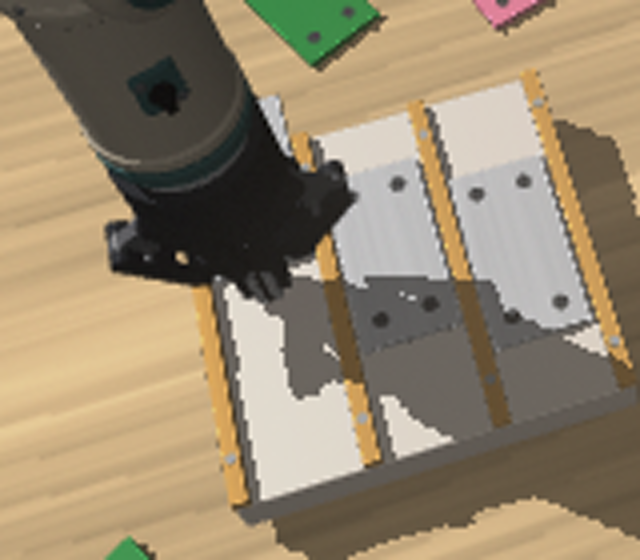

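View pics/h_1top.png

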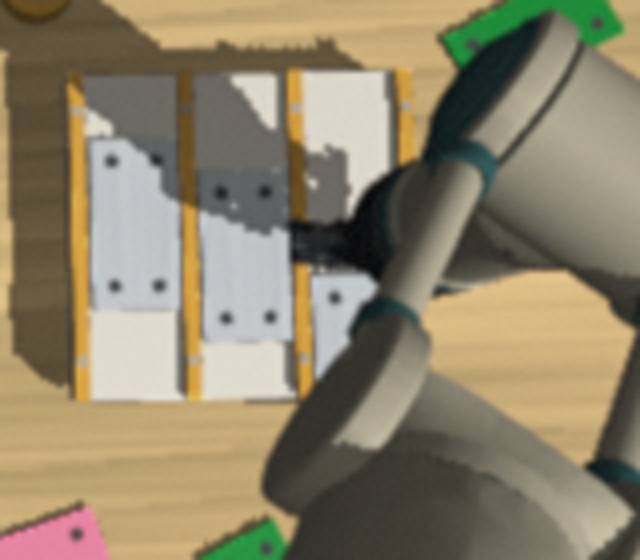

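Call:
{"op": "apply_moves", "data": {
  "rows": [
    [-1,[0,0,-0.4],0],
    [-1,[0,0,-0.4],0],
    [-1,[0,0,-0.25],0],
    [-1,[0,0,0],0],
    [-1,[0,0,0],0],
    [-1,[0,0,0.5],0],
    [-1,[0,-2,1],0],
    [-1,[0,-3,0],0],
    [-1,[0,-3,0],0],
    [-1,[0,-3,0],0],
    [-1,[0,-3,0],0],
    [-1,[-3,-1,0],0],
    [-1,[-3,0,0],0],
    [-1,[-3,0,0],0],
    [-1,[0,0,0],0]
  ]
}}

```text
clock: 15.8
position: [534.5, -226.3, 214.8]
orientation: [[-0.013, -0.0, 1.0], [-1.0, 0.004, -0.013], [-0.004, -1.0, -0.0]]
wrist_force: [0.3, -0.6, -0.8]
gripper_width: -0.1
```

```bash
python3 - <<'E'
from h import *
plan(620,-253.2,65,-90.95)
for n in('scene','top'):
    p,d=grab(n,'i'); spots(n,p,d,-348,-296)
    cv2.imwrite('pics/i_1%s.png'%n,cv2.resize(p[190:330,110:270,::-1] if n=='scene' else p[140:280,300:460,::-1],None,fx=4,fy=4,interpolation=cv2.INTER_CUBIC))
E
```

```text
at [ 534.5 -226.3  214.8] yaw -90.8 turn about y (do first) 0.2 shift after turn cm [ 2.55 14.98  8.59] len 17.5 rows 5 per row [0.51 3.   1.72] w -0.1 t 15.8
spot scene 13 [173.7 216.3] [ 410.  -305.7]
spot scene 16 [162.  219.4] [ 409.4 -333.6]
spot scene 17 [179.8 244.7] [ 490.  -306.6]
spot scene 14 [167.6 248.2] [ 489.6 -334.7]
spot scene 8 [168.5 278.5] [ 563.5 -346.1]
spot top 13 [383.3 217.8] [ 490.4 -306.4]
spot top 14 [394.3 217.6] [ 490. -334.]
spot top 14 [384.5 249.7] [ 410.2 -305.1]
spot top 15 [395.6 249.4] [ 410. -333.]
```

View pics/i_1scene.png

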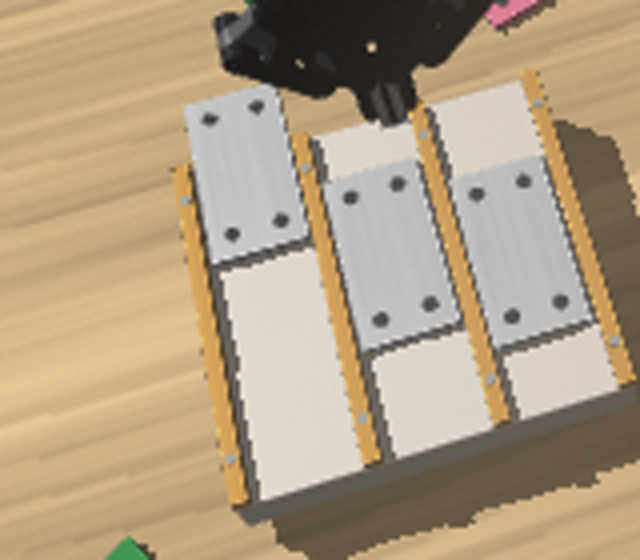

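View pics/i_1top.png

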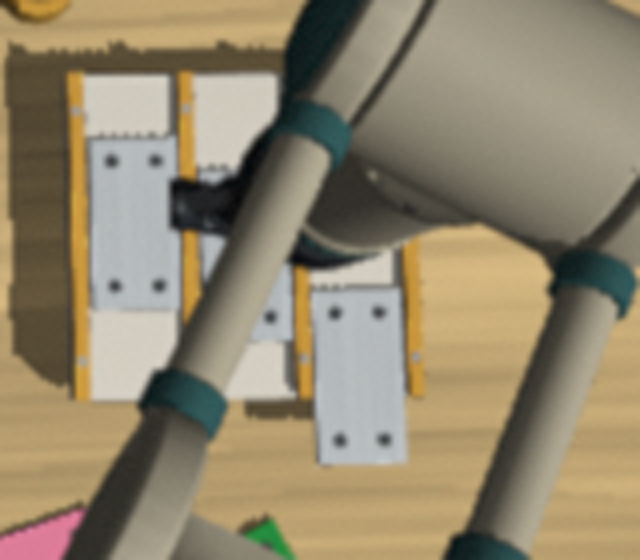

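```bash
python3 - <<'E'
from h import *
plan(419,-319.7,140,-90.95)
p,d=load('i','top')
cv2.imwrite('pics/i_2.png',cv2.resize(load('i','scene')[0][130:330,270:490,::-1],None,fx=3,fy=3))
E
```

```text
at [ 535.1 -230.8  214.5] yaw -90.8 turn about y (do first) 0.1 shift after turn cm [  9.08   7.45 -11.46] len 16.4 rows 5 per row [ 1.82  1.49 -2.29] w 0.0 t 15.9
```

View pics/i_2.png

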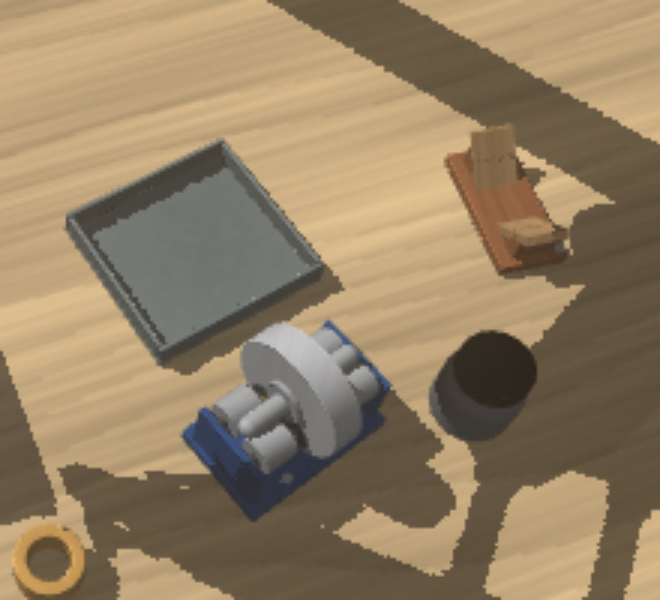

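Call:
{"op": "apply_moves", "data": {
  "rows": [
    [1,[0,0,0],0],
    [1,[2,0,-2.5],0],
    [1,[2,0,-2.5],0],
    [1,[2,0,-2.5],0],
    [1,[2,1,-2.5],0],
    [1,[1.5,1.5,-1.5],0],
    [1,[0,2,0],0],
    [1,[0,2,0],0],
    [1,[0,0,0],0],
    [1,[0,0,0],0],
    [1,[0,0,0],0]
  ],
  "squeeze": 60
}}

```text
clock: 16.82
position: [418.8, -325.9, 149.8]
orientation: [[-0.017, 0.001, 1.0], [-1.0, -0.001, -0.017], [0.001, -1.0, 0.001]]
wrist_force: [0.5, 0.2, 1.0]
gripper_width: 85.1
```

```bash
python3 - <<'E'
from h import *
plan(419,-319.7,55.5,-90.95)
E
```

```text
at [ 418.8 -325.9  149.8] yaw -91.0 turn about y (do first) -0.0 shift after turn cm [-0.62  9.43  0.01] len 9.5 rows 3 per row [-0.21  3.14  0.  ] w 85.1 t 16.8
```

Call:
{"op": "apply_moves", "data": {
  "rows": [
    [1,[-0.62,0,0],0],
    [1,[0,2,0],0],
    [1,[0,2,0],0],
    [1,[0,2,0],0],
    [1,[0,2,0],0],
    [1,[0,1,0],0],
    [1,[0,0.4,0],0],
    [1,[0,0,0],0],
    [1,[0,0,0],0],
    [1,[0,0,0],0]
  ]
}}

```text
clock: 17.65
position: [419.2, -319.2, 56.4]
orientation: [[-0.016, 0.002, 1.0], [-1.0, -0.002, -0.016], [0.002, -1.0, 0.002]]
wrist_force: [0.5, 0.9, -0.3]
gripper_width: 85.2
```

```bash
python3 - <<'E'
from h import *
plan(419,-319.7,55.5,-90.95)
E
```

```text
at [ 419.2 -319.2   56.4] yaw -90.9 turn about y (do first) 0.0 shift after turn cm [ 0.05  0.09 -0.01] len 0.1 rows 1 per row [ 0.05  0.09 -0.01] w 85.2 t 17.6
```

Call:
{"op": "apply_moves", "data": {
  "rows": [
    [-1,[0,0.1,0],0],
    [-1,[0,0,0],0],
    [-1,[0,0,0],0],
    [-1,[0,0,0],0],
    [-1,[0,0,0],0],
    [-1,[0,0,0],0],
    [-1,[0,0,0],0],
    [-1,[0,0,0],0]
  ]
}}

```text
clock: 18.32
position: [418.5, -318.8, 55.1]
orientation: [[-0.016, 0.001, 1.0], [-1.0, -0.001, -0.016], [0.001, -1.0, 0.001]]
wrist_force: [-1.8, 1.3, 5.7]
gripper_width: 54.4
```

```bash
python3 - <<'E'
from h import *
plan(419,-319.7,55.5,-90.95)
p,d=grab('scene','j')
cv2.imwrite('pics/j_1.png',cv2.resize(p[170:310,110:270,::-1],None,fx=4,fy=4,interpolation=cv2.INTER_CUBIC))
E
```

```text
at [ 418.5 -318.8   55.1] yaw -90.9 turn about y (do first) 0.0 shift after turn cm [ 0.08 -0.04  0.05] len 0.1 rows 1 per row [ 0.08 -0.04  0.05] w 54.4 t 18.3
```

View pics/j_1.png

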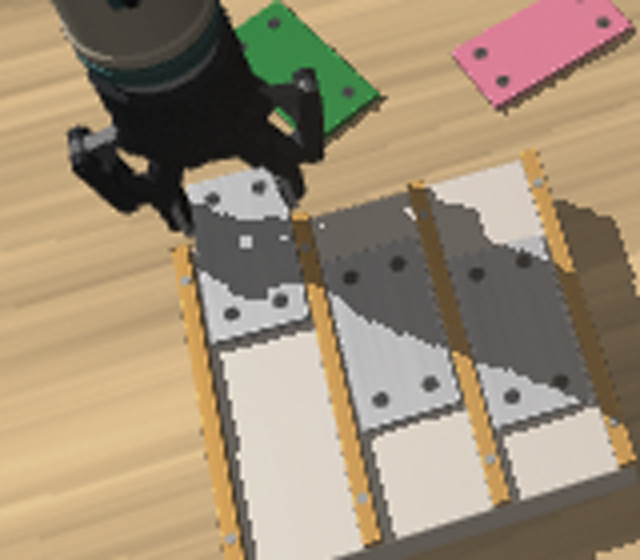

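Gripped at the overhang, in the scene crop around (240,190). I lift it straight up and check that it doesn't droop.

Call:
{"op": "apply_moves", "data": {
  "rows": [
    [-1,[0,-0.5,0],0],
    [-1,[0,-1,0],0],
    [-1,[0,-1.5,0],0],
    [-1,[0,-2,0],0],
    [-1,[0,-2.5,0],0],
    [-1,[0,-2.5,0],0],
    [-1,[0,-2.5,0],0],
    [-1,[0,0,0],0],
    [-1,[0,0,0],0]
  ]
}}

```text
clock: 19.12
position: [418.9, -319.1, 181.0]
orientation: [[-0.016, 0.003, 1.0], [-1.0, -0.003, -0.016], [0.003, -1.0, 0.003]]
wrist_force: [-0.5, -0.2, -1.9]
gripper_width: 54.1
```

```bash
cat >> h.py <<'E'
def tray(n,p,d,xr=(340,620),yr=(-20,220)):
    W=cloud(n,d); x,y,z=W[...,0],W[...,1],W[...,2]; hsv=cv2.cvtColor(p,cv2.COLOR_RGB2HSV)
    m=((x>xr[0])&(x<xr[1])&(y>yr[0])&(y<yr[1])&(hsv[...,1]<80)&(z>18)&(z<32)).astype(np.uint8)
    k,l,s,ce=cv2.connectedComponentsWithStats(m)
    i=[j for j in range(1,k) if s[j,4]>25]
    q=W[np.isin(l,i)]; print('tray',n,len(q),cv2.minAreaRect(q[:,:2].astype(np.float32)))
E
python3 - <<'E'
from h import *
p,d=grab('scene','k'); tray('scene',p,d)
q,e=grab('top','k'); tray('top',q,e)
A=cv2.resize(p[140:280,110:270,::-1],None,fx=2.5,fy=2.5,interpolation=cv2.INTER_CUBIC);B=cv2.resize(p[140:280,290:450,::-1],None,fx=2.5,fy=2.5)
cv2.imwrite('pics/k_1.png',np.hstack([A,B]))
a=math.radians(10.4)
W=cloud('scene',d); m=(W[...,2]>100)&(W[...,2]<150)&(W[...,0]>425)&(W[...,0]<500)&(W[...,1]>-350)&(W[...,1]<-290)
Q=W[m]; c,res,_,_=np.linalg.lstsq(np.c_[Q[:,:2],np.ones(len(Q))],Q[:,2],rcond=None); print(len(Q),'slope',c[:2],Q.mean(0))
plan(504.4-31.5*math.cos(a),73.3-31.5*math.sin(a),150,-79.6)
E
```

```text
tray scene 603 ((505.0855407714844, 72.57133483886719), (151.25527954101562, 162.01007080078125), 10.571855545043945)
tray top 477 ((504.25360107421875, 73.57315063476562), (150.31906127929688, 160.30856323242188), 10.712625503540039)
0 slope [0. 0.] [nan nan nan]
at [ 417.6 -317.8  178.5] yaw -90.9 turn about y (do first) -11.3 shift after turn cm [-36.9    2.85  12.45] len 39.0 rows 12 per row [-3.08  0.24  1.04] w 54.3 t 19.2<stdin>:8: RuntimeWarning: Mean of empty slice.
  ret = um.true_divide(
```

View pics/k_1.png

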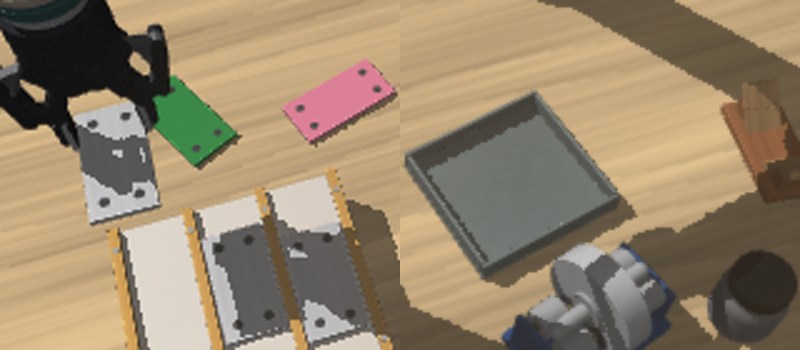

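```bash
python3 - <<'E'
from h import *
p,d=load('k','scene')
W=cloud('scene',d); m=(W[...,2]>130)&(W[...,2]<190)&(W[...,0]>437)&(W[...,0]<520)&(W[...,1]>-345)&(W[...,1]<-295)
Q=W[m]; c,res,_,_=np.linalg.lstsq(np.c_[Q[:,:2],np.ones(len(Q))],Q[:,2],rcond=None); print(len(Q),'slope',c[:2],Q.mean(0),'z@450',c@[450,-320,1],Q.max(0))
E
```

```text
737 slope [-0.00989722 -0.00252469] [ 473.99392318 -320.04839406  176.99264151] z@450 177.22999250240147 [ 508.0417656  -295.13188719  181.07288775]
```

Call:
{"op": "apply_moves", "data": {
  "rows": [
    [-1,[0,0,0],-5.6],
    [-1,[0,0,0],-5.7],
    [-1,[-1.5,0,0.5],0],
    [-1,[-3,0,1],0],
    [-1,[-3,0,1],0],
    [-1,[-3,0,1],0],
    [-1,[-3,0,1],0],
    [-1,[-3,0,1],0],
    [-1,[-3,0,1],0],
    [-1,[-3,0,1],0],
    [-1,[-3,0,1],0],
    [-1,[-3,0.5,1],0],
    [-1,[-3,0.5,1],0],
    [-1,[-2.5,0.5,0.9],0],
    [-1,[-1.5,0.5,0.5],0],
    [-1,[0,0,0],0],
    [-1,[0,0,0],0],
    [-1,[0,0,0],0]
  ]
}}

```text
clock: 20.72
position: [470.7, 51.9, 158.5]
orientation: [[0.179, -0.002, 0.984], [-0.984, -0.001, 0.179], [0.0, -1.0, -0.002]]
wrist_force: [0.5, -0.3, -0.4]
gripper_width: 54.0
```

```bash
python3 - <<'E'
from h import *
a=math.radians(10.5)
plan(504.5-31.5*math.cos(a),73.2-31.5*math.sin(a),60,-79.5)
p,d=grab('scene','l'); tray('scene',p,d)
cv2.imwrite('pics/l_1.png',cv2.resize(p[100:270,250:410,::-1],None,fx=3.5,fy=3.5,interpolation=cv2.INTER_CUBIC))
E
```

```text
at [470.7  51.9 158.5] yaw -79.7 turn about y (do first) -0.2 shift after turn cm [-1.48  9.85  0.56] len 10.0 rows 3 per row [-0.49  3.28  0.19] w 54.0 t 20.7
tray scene 493 ((504.6554260253906, 72.28014373779297), (152.18118286132812, 162.0957794189453), 11.100287437438965)
```

View pics/l_1.png

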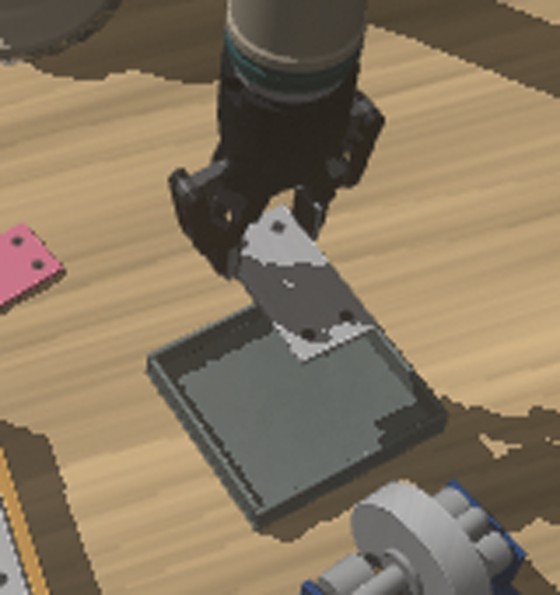

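Call:
{"op": "apply_moves", "data": {
  "rows": [
    [-1,[-0.7,1,0.3],0],
    [-1,[-0.7,2,0.3],0],
    [-1,[0,2,0],0],
    [-1,[0,2,0],0],
    [-1,[0,2,0],0],
    [-1,[0,1.5,0],0],
    [-1,[0,1,0],0],
    [-1,[0,0.5,0],0],
    [-1,[0,0,0],0],
    [-1,[0,0,0],0],
    [-1,[0,0,0],0]
  ]
}}

```text
clock: 21.68
position: [475.6, 66.8, 39.7]
orientation: [[0.179, 0.002, 0.984], [-0.984, -0.0, 0.179], [0.0, -1.0, 0.002]]
wrist_force: [-0.3, 0.0, -1.0]
gripper_width: 53.8
```

```bash
python3 - <<'E'
from h import *
a=math.radians(10.5)
plan(504.5-31.5*math.cos(a),73.2-31.5*math.sin(a),19,-79.5)
E
```

```text
at [475.6  66.8  39.7] yaw -79.7 turn about y (do first) -0.2 shift after turn cm [-0.11  2.07 -0.19] len 2.1 rows 1 per row [-0.11  2.07 -0.19] w 53.8 t 21.7
```

Call:
{"op": "apply_moves", "data": {
  "rows": [
    [-1,[-0.1,0.8,-0.2],0],
    [-1,[0,0.6,0],0],
    [-1,[0,0.4,0],0],
    [-1,[0,0.2,0],0],
    [-1,[0,0,0],0],
    [-1,[0,0,0],0],
    [-1,[0,0,0],0]
  ]
}}

```text
clock: 22.27
position: [473.0, 67.6, 19.1]
orientation: [[0.18, 0.0, 0.984], [-0.984, -0.0, 0.18], [0.0, -1.0, 0.0]]
wrist_force: [-0.5, 0.6, -0.9]
gripper_width: 53.9
```

Call:
{"op": "apply_moves", "data": {
  "rows": [
    [-1,[0,0.1,0],0],
    [-1,[0,0,0],0],
    [-1,[0,0.05,0],0],
    [-1,[0,0,0],0],
    [-1,[0,0,0],0]
  ]
}}

```text
clock: 22.68
position: [473.1, 67.6, 18.4]
orientation: [[0.18, 0.001, 0.984], [-0.984, -0.0, 0.18], [0.0, -1.0, 0.001]]
wrist_force: [-2.1, 0.1, 6.5]
gripper_width: 54.0
```

Call:
{"op": "apply_moves", "data": {
  "rows": [
    [0.3,[0,0,0],0],
    [0.6,[0,0,0],0],
    [1,[0,0,0],0],
    [1,[0,0,0],0],
    [1,[0,0,0],0],
    [1,[0,-0.5,0],0],
    [1,[0,-2,0],0],
    [1,[0,-3,0],0],
    [1,[0,-3,0],0],
    [1,[0,-3,0],0],
    [1,[0,-3,0],0],
    [1,[0,0,0],0],
    [1,[0,0,0],0]
  ]
}}

```text
clock: 23.77
position: [474.0, 67.6, 164.6]
orientation: [[0.18, 0.005, 0.984], [-0.984, -0.0, 0.18], [0.001, -1.0, 0.005]]
wrist_force: [0.1, -0.3, -0.2]
gripper_width: 85.5
```

```bash
python3 - <<'E'
from h import *
p,d=grab('scene','m'); tray('scene',p,d); spots('scene',p,d,20,130,420,580,11.)
cv2.imwrite('pics/m_1.png',cv2.resize(p[130:330,270:430,::-1],None,fx=3.5,fy=3,interpolation=cv2.INTER_CUBIC))
plan(640,-186.4,160,-90.95)
E
```

```text
tray scene 606 ((505.22332763671875, 72.83526611328125), (151.68087768554688, 161.3949737548828), 10.724114418029785)
spot scene 15 [391.4   5. ] [-260.1  630.5]
spot scene 21 [322.4 115.3] [182.3 173.6]
spot scene 8 [330.6 113.7] [184.1 198.9]
spot scene 6 [328.7 116.7] [193.6 188.8]
spot scene 8 [362.5 122.4] [248.1 273.5]
spot scene 10 [321.6 154.6] [321.2 114.6]
spot scene 21 [327.7 156.6] [333.4 127.9]
spot scene 10 [351.4 159.8] [365.5 185. ]
spot scene 14 [320.5 161.8] [343.7 102.3]
at [472.7  67.6 163. ] yaw -79.6 turn about y (do first) 11.3 shift after turn cm [25.12  0.3  17.15] len 30.4 rows 9 per row [2.79 0.03 1.91] w 85.3 t 23.8
```

View pics/m_1.png

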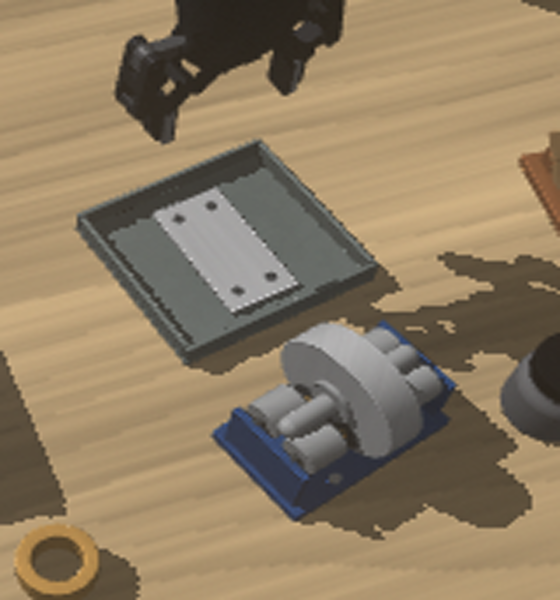

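```bash
python3 - <<'E'
from h import *
p,d=load('m','scene')
g=np.clip(p[215:305,325:405].astype(float)*1.8,0,255).astype(np.uint8)
cv2.imwrite('pics/m_2.png',cv2.resize(g[:,:,::-1],None,fx=7,fy=6.6,interpolation=cv2.INTER_CUBIC))
plan(676,77,180,-73.3)
E
```

```text
at [472.7  67.6 163. ] yaw -79.6 turn about y (do first) -6.3 shift after turn cm [ 4.94 -1.7  19.75] len 20.4 rows 6 per row [ 0.82 -0.28  3.29] w 85.3 t 23.8
```

View pics/m_2.png

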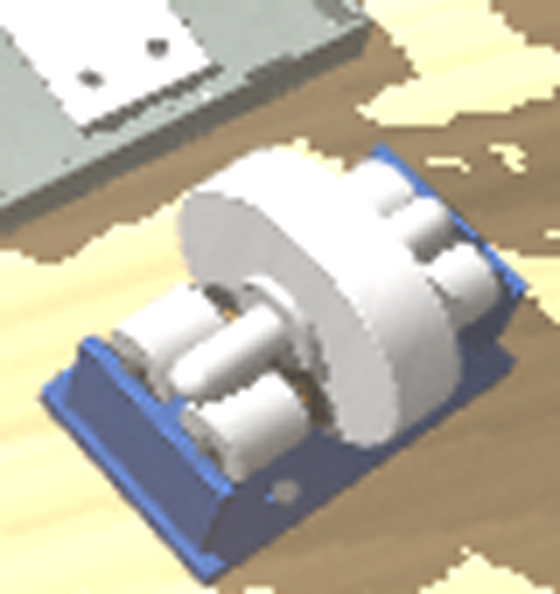

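Call:
{"op": "apply_moves", "data": {
  "rows": [
    [1,[0,-1,0],-6.3],
    [1,[0.8,-0.7,3.2],0],
    [1,[0.8,0,3.2],0],
    [1,[0.8,0,3.2],0],
    [1,[0.8,0,3.2],0],
    [1,[0.8,0,3.2],0],
    [1,[0.9,0,2.5],0],
    [1,[0,0,1.2],0],
    [1,[0,0,0],0],
    [1,[0,0,0],0],
    [1,[0,0,0],0]
  ],
  "squeeze": 80
}}

```text
clock: 24.73
position: [673.6, 77.1, 178.0]
orientation: [[0.287, -0.004, 0.958], [-0.958, -0.0, 0.287], [-0.001, -1.0, -0.004]]
wrist_force: [0.0, 0.2, 0.3]
gripper_width: 85.0
```

```bash
python3 - <<'E'
from h import *
plan(676.2,77.2,129,-73.3)
E
```

```text
at [673.6  77.1 178. ] yaw -73.3 turn about y (do first) -0.0 shift after turn cm [0.06 4.9  0.25] len 4.9 rows 2 per row [0.03 2.45 0.13] w 85.0 t 24.7
```

```bash
python3 - <<'E'
from h import *
p,d=load('m','scene'); W=cloud('scene',d); x,y,z=W[...,0],W[...,1],W[...,2]
m=(z>108)&(z<135)&(x>600)&(x<760)&(y>20)&(y<130); q=W[m]; print(len(q),cv2.minAreaRect(q[:,:2].astype(np.float32)),q[:,2].max())
E
```

```text
469 ((676.7276611328125, 77.12840270996094), (76.14311218261719, 26.88286018371582), 16.67660140991211) 127.57777466220716
```

Call:
{"op": "apply_moves", "data": {
  "rows": [
    [1,[0,1,0.25],0],
    [1,[0,1.5,0],0],
    [1,[0,1.2,0],0],
    [1,[0,0.7,0],0],
    [1,[0,0.4,0],0],
    [1,[0,0,0],0],
    [1,[0,0,0],0],
    [1,[0,0,0],0]
  ]
}}

```text
clock: 25.4
position: [678.4, 77.8, 132.3]
orientation: [[0.287, 0.001, 0.958], [-0.958, -0.0, 0.287], [0.001, -1.0, 0.001]]
wrist_force: [0.1, -0.3, -0.2]
gripper_width: 85.3
```

Call:
{"op": "apply_moves", "data": {
  "rows": [
    [1,[0,0.3,-0.15],0],
    [1,[0,0,0],0],
    [1,[0,0,0],0],
    [-1,[0,0,0],0],
    [-1,[0,0,0],0],
    [-1,[0,0,0],0],
    [-1,[0,0,0],0],
    [-1,[0,0,0],0],
    [-1,[0,0,0],0],
    [-1,[0,0,0],0],
    [-1,[0,0,0],0],
    [-1,[0,0,0],0],
    [-1,[0,0,0],0]
  ]
}}

```text
clock: 26.48
position: [676.6, 77.4, 129.0]
orientation: [[0.287, 0.0, 0.958], [-0.958, 0.0, 0.287], [0.0, -1.0, 0.0]]
wrist_force: [0.3, 0.5, 4.1]
gripper_width: 23.9
```

```bash
python3 - <<'E'
from h import *
plan(676.2,77.2,129,-73.3)
p,d=grab('scene','n')
g=np.clip(p[190:305,305:425].astype(float)*1.5,0,255).astype(np.uint8)
cv2.imwrite('pics/n_2.png',cv2.resize(g[:,:,::-1],None,fx=5,fy=5,interpolation=cv2.INTER_CUBIC))
E
```

```text
at [676.6  77.4 129. ] yaw -73.3 turn about y (do first) -0.0 shift after turn cm [ 0.01 -0.   -0.05] len 0.0 rows 1 per row [ 0.01 -0.   -0.05] w 23.9 t 26.5
```

View pics/n_2.png

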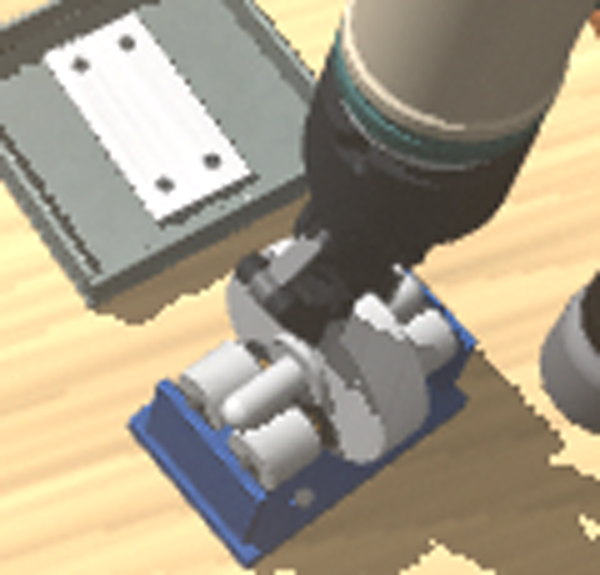

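Call:
{"op": "apply_moves", "data": {
  "rows": [
    [-1,[0,-0.5,0],0],
    [-1,[0,-1,0],0],
    [-1,[0,-1.5,0],0],
    [-1,[0,-2,0],0],
    [-1,[0,-2,0],0],
    [-1,[0,-1.5,0],0],
    [-1,[0,0,0],0],
    [-1,[-1.5,0,-0.2],0],
    [-1,[-3,0,-0.4],0],
    [-1,[-3,0,-0.4],0],
    [-1,[-3,0,-0.4],0],
    [-1,[-3,0,-0.4],0],
    [-1,[-3,0,-0.4],0],
    [-1,[-3,0,-0.4],0],
    [-1,[-3,0,-0.4],0],
    [-1,[-3,0,-0.4],0],
    [-1,[-2.5,0,-0.3],0],
    [-1,[-1.5,0,-0.2],0],
    [-1,[0,0,0],0],
    [-1,[0,0,0],0]
  ]
}}

```text
clock: 28.2
position: [553.6, 349.0, 212.1]
orientation: [[0.289, -0.002, 0.957], [-0.957, -0.002, 0.289], [0.002, -1.0, -0.002]]
wrist_force: [-0.6, -0.6, -6.8]
gripper_width: 23.9
```

Call:
{"op": "apply_moves", "data": {
  "rows": [
    [-1,[0,0,0],6],
    [-1,[0,0,0],6],
    [-1,[0,0,0],6],
    [-1,[0,0,0],6],
    [-1,[0,0,0],0],
    [-1,[0,0,0],0]
  ]
}}

```text
clock: 28.7
position: [555.0, 347.4, 212.9]
orientation: [[-0.127, -0.001, 0.992], [-0.992, -0.001, -0.127], [0.001, -1.0, -0.001]]
wrist_force: [0.0, 0.1, -6.5]
gripper_width: 23.4
```

```bash
python3 - <<'E'
from h import *
plan(554.7,344.5,130,-97.3)
E
```

```text
at [555.  347.4 212.9] yaw -97.3 turn about y (do first) 0.0 shift after turn cm [0.29 8.29 0.01] len 8.3 rows 3 per row [0.1  2.76 0.  ] w 23.4 t 28.7
```

Call:
{"op": "apply_moves", "data": {
  "rows": [
    [-1,[0.3,1,0],0],
    [-1,[0,2,0],0],
    [-1,[0,2,0],0],
    [-1,[0,1.5,0],0],
    [-1,[0,1,0],0],
    [-1,[0,0.7,0],0],
    [-1,[0,0,0],0],
    [-1,[0,0,0],0],
    [-1,[0,0,0],0]
  ]
}}

```text
clock: 29.45
position: [555.1, 346.2, 132.6]
orientation: [[-0.128, 0.002, 0.992], [-0.992, 0.001, -0.128], [-0.001, -1.0, 0.002]]
wrist_force: [0.6, 0.3, -5.9]
gripper_width: 23.7
```

```bash
python3 - <<'E'
from h import *
plan(554.7,344.5,119,-97.3)
p,d=grab('scene','o')
g=np.clip(p[90:230,380:500].astype(float)*1.3,0,255).astype(np.uint8)
cv2.imwrite('pics/o_2.png',cv2.resize(g[:,:,::-1],None,fx=4.2,fy=4.2,interpolation=cv2.INTER_CUBIC))
E
```

```text
at [555.1 346.2 132.6] yaw -97.3 turn about y (do first) -0.0 shift after turn cm [ 0.17  1.36 -0.02] len 1.4 rows 1 per row [ 0.17  1.36 -0.02] w 23.7 t 29.4
```

View pics/o_2.png

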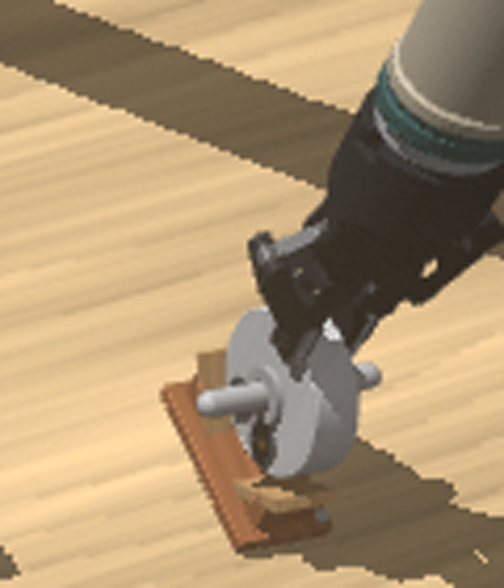

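```bash
python3 - <<'E'
from h import *
def face(c,yawdeg,px,off=-15):
    a=math.radians(yawdeg); ex=np.array([math.cos(a),math.sin(a),0]); ey=np.array([-math.sin(a),math.cos(a),0])
    f,cx,cy,T=K('scene'); o=T[:3,3]
    for u,v in px:
        r=T[:3,:3]@np.array([(u-cx)/f,-(v-cy)/f,-1]); t=(off-(o-c)@ey)/(r@ey); P=o+r*t-c
        X,Z=P@ex,P[2]; print((round(u,1),round(v,1)),'X %.1f Z %.1f r %.1f ang from down %.1f'%(X,Z,math.hypot(X,Z),math.degrees(math.atan2(X,-Z))))
print('start'); face(np.array([554.6,344.4,65]),-7.3,[(200/8+410,188/8+155),(247/8+410,150/8+155)])
print('now'); face(np.array([554.8,345.5,78.6]),-7.3,[(380+238/4.2,90+383/4.2),(380+262/4.2,90+440/4.2)])
p,d=load('o','scene')
cv2.imwrite('pics/o_3.png',cv2.resize(np.clip(p[155:210,425:470]*1.5,0,255).astype(np.uint8)[:,:,::-1],None,fx=11,fy=11,interpolation=cv2.INTER_CUBIC))
E
```

```text
start
(435.0, 178.5) X -27.7 Z -3.0 r 27.8 ang from down -83.9
(440.9, 173.8) X -17.9 Z 29.3 r 34.3 ang from down -148.6
now
(436.7, 181.2) X -19.5 Z -17.2 r 26.1 ang from down -48.6
(442.4, 194.8) X 18.8 Z -22.1 r 29.0 ang from down 40.4
```

View pics/o_3.png

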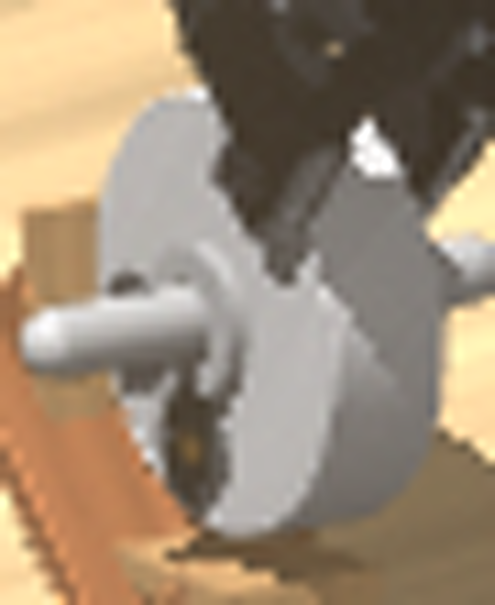

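```bash
python3 - <<'E'
from h import *
def face(c,yawdeg,px,off=-15):
    a=math.radians(yawdeg); ex=np.array([math.cos(a),math.sin(a),0]); ey=np.array([-math.sin(a),math.cos(a),0])
    f,cx,cy,T=K('scene'); o=T[:3,3]
    for u,v in px:
        r=T[:3,:3]@np.array([(u-cx)/f,-(v-cy)/f,-1]); t=(off-(o-c)@ey)/(r@ey); P=o+r*t-c
        X,Z=P@ex,P[2]; print((round(u,1),round(v,1)),'X %.1f Z %.1f r %.1f ang from down %.1f'%(X,Z,math.hypot(X,Z),math.degrees(math.atan2(X,-Z))))
face(np.array([554.8,345.5,78.6]),-7.3,[(436.4,185),(436.9,185),(442.5,195.5)])
E
```

```text
(436.4, 185) X -14.1 Z -26.1 r 29.7 ang from down -28.4
(436.9, 185) X -12.7 Z -24.1 r 27.2 ang from down -27.7
(442.5, 195.5) X 20.3 Z -23.1 r 30.8 ang from down 41.3
```

Call:
{"op": "apply_moves", "data": {
  "rows": [
    [-1,[0.15,0.4,0],0],
    [-1,[0,0.4,0],0],
    [-1,[0,0.3,0],0],
    [-1,[0,0,0],0],
    [-1,[0,0,0],0],
    [-1,[0,0.1,0],0],
    [-1,[0,0,0],0],
    [-1,[0,0,0],0]
  ]
}}

```text
clock: 30.17
position: [554.0, 344.4, 119.6]
orientation: [[-0.128, -0.0, 0.992], [-0.992, -0.0, -0.128], [0.0, -1.0, -0.0]]
wrist_force: [0.1, -0.4, -7.0]
gripper_width: 23.7
```

Call:
{"op": "apply_moves", "data": {
  "rows": [
    [-1,[0,0.05,0],0],
    [-1,[0,0,0],0],
    [-1,[0,0.05,0],0],
    [-1,[0,0,0],0],
    [-1,[0,0,0],0]
  ]
}}

```text
clock: 30.58
position: [554.2, 344.5, 119.2]
orientation: [[-0.128, 0.001, 0.992], [-0.992, 0.0, -0.128], [-0.0, -1.0, 0.001]]
wrist_force: [-1.3, -0.6, -1.9]
gripper_width: 23.7
```

Call:
{"op": "apply_moves", "data": {
  "rows": [
    [-1,[0,0.05,0],0],
    [-1,[0,0,0],0],
    [-1,[0,0,0],0],
    [-0.2,[0,0,0],0],
    [0,[0,0,0],0],
    [0.2,[0,0,0],0],
    [0.5,[0,0,0],0],
    [1,[0,0,0],0],
    [1,[0,0,0],0],
    [1,[0,0,0],0],
    [1,[0,-1,0],0],
    [1,[0,-2,0],0],
    [1,[0,-3,0],0],
    [1,[0,-3,0],0],
    [1,[0,-2,0],0],
    [1,[0,0,0],0]
  ]
}}

```text
clock: 31.92
position: [556.6, 345.7, 234.7]
orientation: [[-0.128, 0.01, 0.992], [-0.992, 0.005, -0.128], [-0.006, -1.0, 0.01]]
wrist_force: [0.3, -0.0, 0.9]
gripper_width: 85.3
```

```bash
python3 - <<'E'
from h import *
p,d=grab('scene','q')
cv2.imwrite('pics/q_3.png',cv2.resize(np.clip(p[140:225,410:480]*1.4,0,255).astype(np.uint8)[:,:,::-1],None,fx=7,fy=7,interpolation=cv2.INTER_CUBIC))
W=cloud('scene',d); x,y,z=W[...,0],W[...,1],W[...,2]
m=(z>100)&(z<125)&(x>480)&(x<640)&(y>300)&(y<390); q=W[m]; print(len(q),cv2.minAreaRect(q[:,:2].astype(np.float32)),q[:,2].max())
plan(640,-186.4,150,-90.95)
E
```

```text
317 ((555.4835205078125, 343.0655212402344), (28.995588302612305, 71.01981353759766), 83.85610961914062) 117.32345815451754
at [555.5 345.1 231.9] yaw -97.3 turn about y (do first) -6.4 shift after turn cm [53.    8.19  9.33] len 54.4 rows 16 per row [3.31 0.51 0.58] w 85.7 t 32.0
```

View pics/q_3.png

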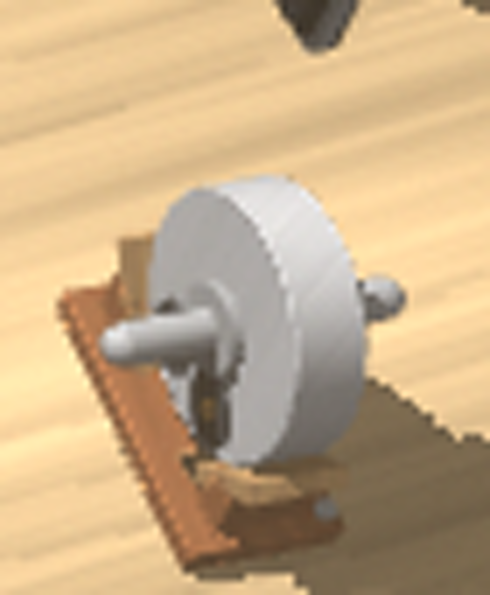

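```bash
python3 - <<'E'
from h import *
plan(632,-183.5,150,-90.95)
E
```

```text
at [555.5 345.1 231.9] yaw -97.3 turn about y (do first) -6.4 shift after turn cm [52.73  8.19  8.53] len 54.0 rows 16 per row [3.3  0.51 0.53] w 85.7 t 32.0
```

Call:
{"op": "apply_moves", "data": {
  "rows": [
    [-1,[0,0,0],-6.4],
    [-1,[2,0,0.4],0],
    [-1,[3.3,0,0.55],0],
    [-1,[3.3,0,0.55],0],
    [-1,[3.3,0,0.55],0],
    [-1,[3.3,0,0.55],0],
    [-1,[3.3,0,0.55],0],
    [-1,[3.3,0,0.55],0],
    [-1,[3.3,0,0.55],0],
    [-1,[3.3,0,0.55],0],
    [-1,[3.3,0.5,0.55],0],
    [-1,[3.3,1,0.55],0],
    [-1,[3.3,1,0.55],0],
    [-1,[3.3,1,0.55],0],
    [-1,[3.3,1,0.55],0],
    [-1,[3.3,1.5,0.55],0],
    [-1,[2.5,1,0.4],0],
    [-1,[1.5,1,0.2],0],
    [-1,[0,0,0],0],
    [-1,[0,0,0],0]
  ]
}}

```text
clock: 33.63
position: [631.4, -178.6, 146.5]
orientation: [[-0.018, -0.003, 1.0], [-1.0, 0.002, -0.018], [-0.002, -1.0, -0.003]]
wrist_force: [-0.0, 1.1, 0.9]
gripper_width: -0.1
```

```bash
python3 - <<'E'
from h import *
plan(632,-183.5,64.5,-90.95)
E
```

```text
at [ 631.4 -178.6  146.5] yaw -91.0 turn about y (do first) -0.1 shift after turn cm [0.49 8.2  0.06] len 8.2 rows 3 per row [0.16 2.73 0.02] w -0.1 t 33.6
```

Call:
{"op": "apply_moves", "data": {
  "rows": [
    [-1,[0.5,1,0],0],
    [-1,[0,2,0],0],
    [-1,[0,2,0],0],
    [-1,[0,1.5,0],0],
    [-1,[0,1,0],0],
    [-1,[0,0.4,0],0],
    [-1,[0,0,0],0],
    [-1,[0,0,0],0],
    [-1,[0,0,0],0]
  ]
}}

```text
clock: 34.38
position: [633.2, -184.0, 70.3]
orientation: [[-0.016, 0.002, 1.0], [-1.0, -0.001, -0.016], [0.001, -1.0, 0.002]]
wrist_force: [-0.4, 0.3, 0.3]
gripper_width: -0.2
```

```bash
python3 - <<'E'
from h import *
plan(632,-183.5,64.5,-90.95)
p,d=grab('scene','r')
cv2.imwrite('pics/r_1.png',cv2.resize(p[170:310,130:290,::-1],None,fx=4,fy=4,interpolation=cv2.INTER_CUBIC))
E
```

```text
at [ 633.2 -184.    70.3] yaw -90.9 turn about y (do first) 0.0 shift after turn cm [-0.05  0.58 -0.12] len 0.6 rows 1 per row [-0.05  0.58 -0.12] w -0.2 t 34.4
```

View pics/r_1.png

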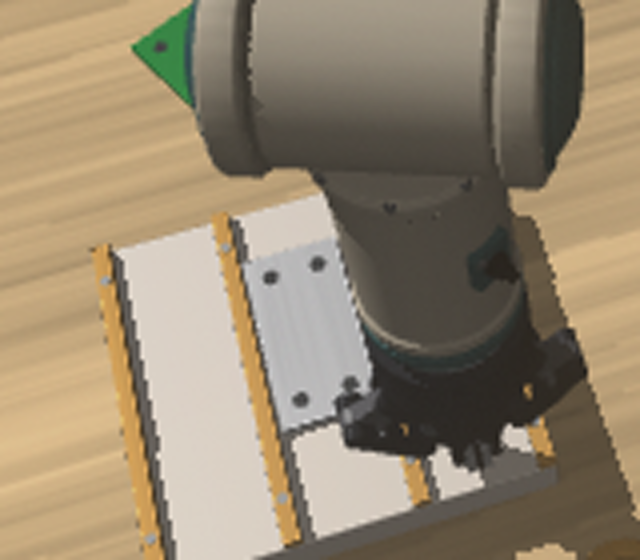

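Call:
{"op": "apply_moves", "data": {
  "rows": [
    [-1,[0,0.3,0],0],
    [-1,[0,0.25,0],0],
    [-1,[0,0,0],0],
    [-1,[0,0,-0.7],0],
    [-1,[0,0,-0.7],0],
    [-1,[0,0,-0.8],0],
    [-1,[0,0,-0.8],0],
    [-1,[0,0,-0.8],0],
    [-1,[0,0,-0.8],0],
    [-1,[0,0,-0.8],0],
    [-1,[0,0,-0.8],0],
    [-1,[0,0,-0.8],0],
    [-1,[0,0,-0.8],0],
    [-1,[0,0,-0.8],0],
    [-1,[0,0,-0.8],0],
    [-1,[0,0,-0.6],0],
    [-1,[0,0,-0.4],0],
    [-1,[0,0,0],0],
    [-1,[0,0,0],0]
  ]
}}

```text
clock: 36.02
position: [528.2, -182.4, 63.6]
orientation: [[-0.017, -0.0, 1.0], [-1.0, -0.0, -0.017], [0.0, -1.0, -0.0]]
wrist_force: [-0.4, 1.0, -0.8]
gripper_width: -0.3
```

```bash
python3 - <<'E'
from h import *
plan(518.5,-181.6,64.5,-90.95)
p,d=grab('top','s'); spots('top',p,d,-212,-155)
cv2.imwrite('pics/s_1.png',cv2.resize(p[140:280,300:460,::-1],None,fx=4,fy=4,interpolation=cv2.INTER_CUBIC))
E
```

```text
at [ 528.2 -182.4   63.6] yaw -91.0 turn about y (do first) -0.0 shift after turn cm [-0.06 -0.09 -0.97] len 1.0 rows 1 per row [-0.06 -0.09 -0.97] w -0.3 t 36.0
spot top 17 [350.2 158.8] [ 644.1 -229.6]
spot top 8 [353.  210.4] [ 511.4 -230.8]
spot top 17 [380.8 213.5] [ 501.3 -300.7]
spot top 10 [328.4 215.8] [ 499.4 -167.9]
spot top 10 [329.2 247.1] [ 420.8 -166.6]
spot top 14 [340.2 247.4] [ 419.  -194.3]
```

View pics/s_1.png

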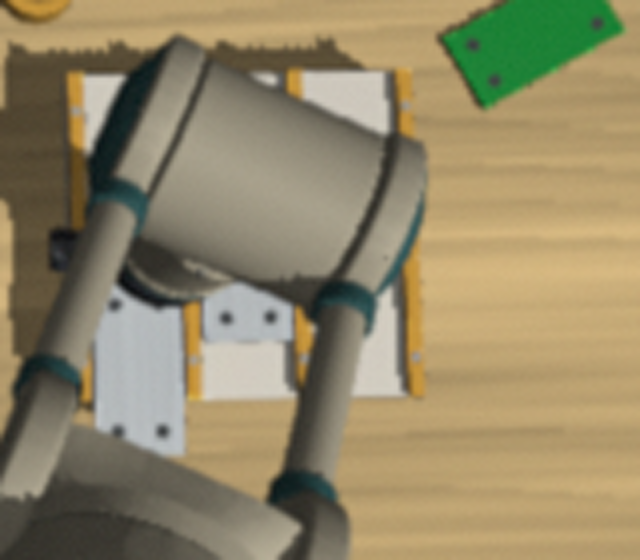

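Call:
{"op": "apply_moves", "data": {
  "rows": [
    [-1,[0,0,-0.4],0],
    [-1,[0,0,-0.35],0],
    [-1,[0,0,-0.25],0],
    [-1,[0,0,0],0],
    [-1,[0,0,0],0],
    [-1,[0,0,0.5],0],
    [-1,[0,-1,0.5],0],
    [-1,[0,-2.5,0],0],
    [-1,[0,-3,0],0],
    [-1,[0,-3,0],0],
    [1,[0,0,-1.5],0],
    [1,[0,0,-3],0],
    [1,[0,0,-3],0],
    [1,[0,0,-2.5],0],
    [1,[0,0,-1],0],
    [1,[0,0,0],0],
    [1,[0,0,0],0],
    [1,[0,0,0],0]
  ],
  "squeeze": 60
}}

```text
clock: 37.57
position: [420.2, -181.2, 159.0]
orientation: [[-0.016, 0.002, 1.0], [-1.0, -0.001, -0.016], [0.001, -1.0, 0.002]]
wrist_force: [-0.3, 0.7, -0.6]
gripper_width: 85.2
```

```bash
python3 - <<'E'
from h import *
for n in('scene','top'):
    p,d=grab(n,'t'); spots(n,p,d,-212,-150)
plan(419,-180.5,55.5,-90.95)
E
```

```text
spot scene 14 [230.  200.3] [ 410.4 -166.4]
spot scene 14 [218.8 203.4] [ 410.1 -194.5]
spot scene 15 [241.3 216.6] [ 464.6 -153.1]
spot scene 14 [238.4 227.3] [ 490.5 -167.5]
spot scene 15 [226.9 230.6] [ 490.2 -195.5]
spot top 13 [360.4 210.4] [ 510.8 -249.4]
spot top 14 [329.1 212.9] [ 506.8 -170. ]
spot top 14 [328.2 219.4] [ 490.3 -167. ]
spot top 11 [339.3 219. ] [ 490.6 -195. ]
spot top 18 [322.8 231. ] [ 461.4 -152.3]
spot top 9 [390.  228.6] [ 462.4 -321.7]
spot top 11 [401.1 234.5] [ 446.9 -348.7]
at [ 420.  -181.   158.7] yaw -90.9 turn about y (do first) 0.0 shift after turn cm [-0.04 10.32 -0.1 ] len 10.3 rows 3 per row [-0.01  3.44 -0.03] w 85.5 t 37.7
```

Call:
{"op": "apply_moves", "data": {
  "rows": [
    [1,[0,1,-0.1],0],
    [1,[0,2,0],0],
    [1,[0,2,0],0],
    [1,[0,2,0],0],
    [1,[0,2,0],0],
    [1,[0,0.9,0],0],
    [1,[0,0.4,0],0],
    [1,[0,0,0],0],
    [1,[0,0,0],0],
    [-1,[0,0,0],0],
    [-1,[0,0,0],0],
    [-1,[0,0,0],0],
    [-1,[0,0,0],0],
    [-1,[0,0,0],0],
    [-1,[0,0,0],0],
    [-1,[0,0,0],0],
    [-1,[0,0,0],0]
  ]
}}

```text
clock: 39.08
position: [418.0, -180.8, 56.7]
orientation: [[-0.016, 0.002, 1.0], [-1.0, -0.001, -0.016], [0.001, -1.0, 0.002]]
wrist_force: [-1.3, 0.5, 4.7]
gripper_width: 54.1
```

Call:
{"op": "apply_moves", "data": {
  "rows": [
    [-1,[0,-0.5,0],0],
    [-1,[0,-1,0],0],
    [-1,[0,-1.5,0],0],
    [-1,[0,-2,0],0],
    [-1,[0,-2.5,0],0],
    [-1,[0,-2.5,0],0],
    [-1,[0,0,0],0],
    [-1,[0,0,0],0]
  ]
}}

```text
clock: 39.75
position: [418.0, -180.9, 157.0]
orientation: [[-0.016, 0.003, 1.0], [-1.0, -0.002, -0.016], [0.002, -1.0, 0.003]]
wrist_force: [-0.7, -0.1, -1.9]
gripper_width: 54.0
```

```bash
python3 - <<'E'
from h import *
o=ctrl.observe(); print(o['position'].round(1),o['gripper_width'])
p,d=grab('scene','u'); tray('scene',p,d)
q,e=grab('top','u'); tray('top',q,e)
A=cv2.resize(p[130:290,160:440,::-1],None,fx=2.8,fy=2.8,interpolation=cv2.INTER_CUBIC)
cv2.imwrite('pics/u_1.png',A)
W=cloud('scene',d); m=(W[...,2]>110)&(W[...,2]<180)&(W[...,0]>437)&(W[...,0]<500)&(W[...,1]>-206)&(W[...,1]<-156)
Q=W[m]; c,res,_,_=np.linalg.lstsq(np.c_[Q[:,:2],np.ones(len(Q))],Q[:,2],rcond=None); print(len(Q),'slope',c[:2],Q.mean(0))
a=math.radians(10.6)
plan(504.5-32*math.cos(a),73.2-32*math.sin(a),150,-79.4)
# slug angle check in cradle
E
```

```text
[ 418.  -180.9  157. ] 54.03939130070541
tray scene 598 ((505.02081298828125, 73.13093566894531), (151.26937866210938, 162.2216033935547), 10.576427459716797)
tray top 465 ((504.23321533203125, 73.5927734375), (150.28330993652344, 160.39822387695312), 10.785467147827148)
556 slope [-0.00321083  0.00139544] [ 469.2308906  -181.22748902  150.95685718]
at [ 416.5 -179.9  154.9] yaw -90.9 turn about y (do first) -11.5 shift after turn cm [-23.26   0.49  10.11] len 25.4 rows 8 per row [-2.91  0.06  1.26] w 53.8 t 39.9
```

View pics/u_1.png

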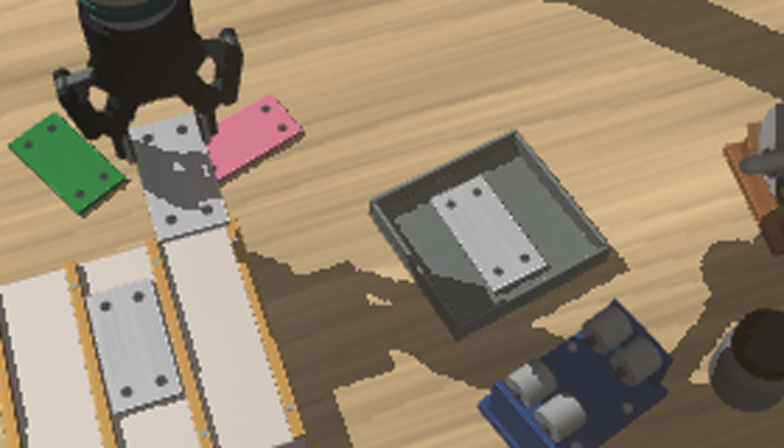

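```bash
python3 - <<'E'
from h import *
c=np.array([[451,204],[477,191],[497,271],[526,257]])/2.8+np.array([160,130])
R=ray('scene',c,11.); print(R.round(1),R.mean(0).round(1)); v=R[2]+R[3]-R[0]-R[1]; print(math.degrees(math.atan2(v[1],v[0])))
E
```

```text
[[468.6  53.6  11. ]
 [463.3  81.5  11. ]
 [547.2  65.5  11. ]
 [542.6  95.4  11. ]] [505.4  74.   11. ]
9.231723458194127
```

Call:
{"op": "apply_moves", "data": {
  "rows": [
    [-1,[0,0,0],-5.7],
    [-1,[0,0,0],-5.8],
    [-1,[-1.5,0,0.7],0],
    [-1,[-3,0,1.3],0],
    [-1,[-3,0,1.3],0],
    [-1,[-3,0,1.3],0],
    [-1,[-3,0,1.3],0],
    [-1,[-3,0,1.3],0],
    [-1,[-3,0,1.3],0],
    [-1,[-2,0,1],0],
    [-1,[-1.5,0,0.5],0],
    [-1,[0,0,0],0],
    [-1,[0,0,0],0],
    [-1,[0,0,0],0]
  ]
}}

```text
clock: 41.02
position: [472.6, 63.4, 154.5]
orientation: [[0.183, -0.003, 0.983], [-0.983, -0.001, 0.183], [0.0, -1.0, -0.003]]
wrist_force: [-0.7, -0.7, -1.4]
gripper_width: 53.9
```

```bash
python3 - <<'E'
from h import *
a=math.radians(10.5)
p,d=grab('scene','v'); tray('scene',p,d)
plan(504.5-32*math.cos(a),73.2-32*math.sin(a),40,-79.5)
E
```

```text
tray scene 490 ((505.3554992675781, 73.10218048095703), (151.7827606201172, 161.91656494140625), 10.688145637512207)
at [472.7  63.1 154.8] yaw -79.5 turn about y (do first) 0.0 shift after turn cm [-0.41 11.48  0.11] len 11.5 rows 4 per row [-0.1   2.87  0.03] w 53.7 t 41.1
```

Call:
{"op": "apply_moves", "data": {
  "rows": [
    [-1,[-0.4,1,0.1],0],
    [-1,[0,2,0],0],
    [-1,[0,2,0],0],
    [-1,[0,2,0],0],
    [-1,[0,2,0],0],
    [-1,[0,1.5,0],0],
    [-1,[0,1,0],0],
    [-1,[0,0.5,0],0],
    [-1,[0,0.3,0],0],
    [-1,[0,0,0],0],
    [-1,[0,0,0],0],
    [-1,[0,0,0],0]
  ]
}}

```text
clock: 42.07
position: [474.4, 68.0, 33.2]
orientation: [[0.183, 0.002, 0.983], [-0.983, -0.0, 0.183], [0.0, -1.0, 0.002]]
wrist_force: [-0.2, -0.1, -0.1]
gripper_width: 53.8
```

```bash
python3 - <<'E'
from h import *
a=math.radians(10.5)
plan(504.5-32*math.cos(a),73.5-32*math.sin(a),25.5,-79.5)
E
```

```text
at [474.4  68.   33.2] yaw -79.5 turn about y (do first) 0.0 shift after turn cm [ 0.    0.77 -0.14] len 0.8 rows 1 per row [ 0.    0.77 -0.14] w 53.8 t 42.1
```

Call:
{"op": "apply_moves", "data": {
  "rows": [
    [-1,[0,0.4,-0.1],0],
    [-1,[0,0.25,0],0],
    [-1,[0,0,0],0],
    [-1,[0,0,0],0],
    [-1,[0,0,0],0]
  ]
}}

```text
clock: 42.48
position: [472.9, 67.9, 26.1]
orientation: [[0.183, 0.0, 0.983], [-0.983, -0.0, 0.183], [0.0, -1.0, 0.0]]
wrist_force: [-0.1, 1.0, -1.6]
gripper_width: 53.6
```

Call:
{"op": "apply_moves", "data": {
  "rows": [
    [-1,[0,0.05,0],0],
    [-1,[0,0,0],0],
    [0.3,[0,0,0],0],
    [0.6,[0,0,0],0],
    [1,[0,0,0],0],
    [1,[0,0,0],0],
    [1,[0,0,0],0],
    [1,[0,-0.5,0],0],
    [1,[0,-2,0],0],
    [1,[0,-3,0],0],
    [1,[0,-3,0],0],
    [1,[0,-3,0],0],
    [1,[0,-3,0],0],
    [1,[0,0,0],0],
    [1,[0,0,0],0]
  ]
}}

```text
clock: 43.73
position: [474.0, 67.9, 172.7]
orientation: [[0.183, 0.005, 0.983], [-0.983, -0.0, 0.183], [0.001, -1.0, 0.005]]
wrist_force: [-0.5, -0.4, -0.7]
gripper_width: 85.6
```

```bash
python3 - <<'E'
from h import *
p,d=grab('scene','w'); tray('scene',p,d)
cv2.imwrite('pics/w_1.png',cv2.resize(p[150:270,280:400,::-1],None,fx=5,fy=5,interpolation=cv2.INTER_CUBIC))
plan(612,-253.2,150,-90.95)
E
```

```text
tray scene 664 ((504.9822998046875, 72.62857055664062), (151.38755798339844, 160.9330291748047), 10.726823806762695)
at [472.7  67.9 171.1] yaw -79.4 turn about y (do first) 11.5 shift after turn cm [31.87  2.11 14.46] len 35.1 rows 11 per row [2.9  0.19 1.31] w 85.5 t 43.8
```

View pics/w_1.png

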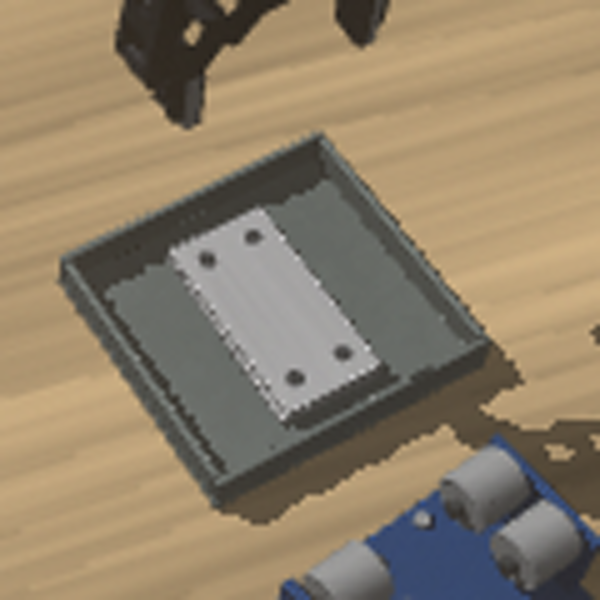

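Two plates now lie neatly stacked in the tray (crop ~(275,315)). Plate2 is next.

Call:
{"op": "apply_moves", "data": {
  "rows": [
    [-1,[0,0,0],5.7],
    [-1,[0,0,0],5.8],
    [-1,[1.5,0,0.7],0],
    [-1,[3,0,1.35],0],
    [-1,[3,0,1.35],0],
    [-1,[3,0,1.35],0],
    [-1,[3,0,1.35],0],
    [-1,[3,0,1.35],0],
    [-1,[3,0,1.35],0],
    [-1,[3,0.5,1.35],0],
    [-1,[3,0.5,1.35],0],
    [-1,[3,0.5,1.35],0],
    [-1,[2,0.5,1],0],
    [-1,[1,0,0.6],0],
    [-1,[0,0,0],0],
    [-1,[0,0,0],0],
    [-1,[0,0,0],0]
  ]
}}

```text
clock: 45.2
position: [611.2, -247.7, 150.2]
orientation: [[-0.016, -0.002, 1.0], [-1.0, 0.002, -0.016], [-0.002, -1.0, -0.002]]
wrist_force: [-0.5, 0.3, -0.0]
gripper_width: -0.0
```

```bash
python3 - <<'E'
from h import *
plan(612,-253.2,64.5,-90.95)
E
```

```text
at [ 611.2 -247.7  150.2] yaw -90.9 turn about y (do first) 0.1 shift after turn cm [0.55 8.57 0.09] len 8.6 rows 3 per row [0.18 2.86 0.03] w -0.0 t 45.2
```

Call:
{"op": "apply_moves", "data": {
  "rows": [
    [-1,[0.5,1,0.1],0],
    [-1,[0,2,0],0],
    [-1,[0,2,0],0],
    [-1,[0,1.5,0],0],
    [-1,[0,1,0],0],
    [-1,[0,0.5,0],0],
    [-1,[0,0.4,0],0],
    [-1,[0,0,0],0],
    [-1,[0,0,0],0],
    [-1,[0,0,0],0]
  ]
}}

```text
clock: 46.03
position: [613.7, -254.7, 67.6]
orientation: [[-0.016, 0.002, 1.0], [-1.0, -0.001, -0.016], [0.001, -1.0, 0.002]]
wrist_force: [0.7, 0.1, 0.1]
gripper_width: 0.1
```

```bash
python3 - <<'E'
from h import *
plan(518.5,-251.6,64.5,-90.95)
E
```

```text
at [ 613.7 -254.7   67.6] yaw -90.9 turn about y (do first) 0.0 shift after turn cm [-0.15  0.31 -9.52] len 9.5 rows 3 per row [-0.05  0.1  -3.17] w 0.1 t 46.0
```

Call:
{"op": "apply_moves", "data": {
  "rows": [
    [-1,[-0.1,0.3,0],0],
    [-1,[0,0,0],0],
    [-1,[0,0,-0.7],0],
    [-1,[0,0,-0.7],0],
    [-1,[0,0,-0.8],0],
    [-1,[0,0,-0.8],0],
    [-1,[0,0,-0.8],0],
    [-1,[0,0,-0.8],0],
    [-1,[0,0,-0.8],0],
    [-1,[0,0,-0.8],0],
    [-1,[0,0,-0.8],0],
    [-1,[0,0,-0.8],0],
    [-1,[0,0,-0.5],0],
    [-1,[0,0,-0.2],0],
    [-1,[0,0,0],0],
    [-1,[0,0,0],0]
  ]
}}

```text
clock: 47.37
position: [528.1, -252.2, 63.7]
orientation: [[-0.016, 0.0, 1.0], [-1.0, -0.0, -0.016], [0.0, -1.0, 0.0]]
wrist_force: [0.1, -0.1, 0.3]
gripper_width: -0.0
```

```bash
python3 - <<'E'
from h import *
plan(518.5,-251.6,64.5,-90.95)
p,d=grab('top','x'); spots('top',p,d,-282,-222)
p,d=grab('scene','x'); spots('scene',p,d,-282,-222)
E
```

```text
at [ 528.1 -252.2   63.7] yaw -90.9 turn about y (do first) 0.0 shift after turn cm [-0.04 -0.08 -0.96] len 1.0 rows 1 per row [-0.04 -0.08 -0.96] w -0.0 t 47.4
spot top 9 [408.  158.4] [ 640.5 -377.6]
spot top 6 [427.  169.5] [ 610.4 -424.4]
spot top 11 [356.5 179. ] [ 591.2 -243.4]
spot top 15 [422.8 213.1] [ 499.2 -406.7]
spot top 23 [432.5 219.6] [ 482.  -430.2]
spot scene 11 [143.8  44.7] [-274.1 -275. ]
spot scene 6 [175.4 218.2] [ 416.8 -302.7]
spot scene 15 [210.9 249.6] [ 526.  -242.4]
spot scene 7 [194.6 250.5] [ 515.8 -277.9]
spot scene 14 [201.8 253.3] [ 528.1 -263.8]
spot scene 7 [206.8 252.5] [ 530.  -252.9]
```

Call:
{"op": "apply_moves", "data": {
  "rows": [
    [-1,[0,0,-0.4],0],
    [-1,[0,0,-0.35],0],
    [-1,[0,0,-0.2],0],
    [-1,[0,0,0],0],
    [-1,[0,0,0],0],
    [-1,[0,0,0.5],0],
    [-1,[0,-1,0.5],0],
    [-1,[0,-2.5,0],0],
    [-1,[0,-3,0],0],
    [-1,[0,-3,0],0],
    [1,[0,0,-1.5],0],
    [1,[0,0,-3],0],
    [1,[0,0,-3],0],
    [1,[0,0,-2.5],0],
    [1,[0,0,-1],0],
    [1,[0,0,0],0],
    [1,[0,0,0],0],
    [1,[0,0,0],0]
  ]
}}

```text
clock: 48.97
position: [420.3, -251.0, 158.9]
orientation: [[-0.017, 0.002, 1.0], [-1.0, -0.001, -0.017], [0.001, -1.0, 0.002]]
wrist_force: [-0.1, 0.3, 1.4]
gripper_width: 85.4
```

```bash
python3 - <<'E'
from h import *
for n in('scene','top'):
    p,d=grab(n,'y'); spots(n,p,d,-282,-220)
plan(419,-250,55.5,-90.95)
p,d=load('y','scene')
cv2.imwrite('pics/y_1.png',cv2.resize(p[160:300,130:290,::-1],None,fx=4,fy=4,interpolation=cv2.INTER_CUBIC))
E
```

```text
spot scene 14 [202.5 208.3] [ 410.7 -235.4]
spot scene 14 [190.9 211.2] [ 409.7 -263.8]
spot scene 17 [212.9 225.7] [ 466.4 -223.2]
spot scene 14 [209.6 236. ] [ 490.7 -236.9]
spot scene 14 [197.8 239.3] [ 490.1 -264.7]
spot top 10 [416.3 206.6] [ 516.3 -391.4]
spot top 12 [355.6 218.5] [ 490.7 -236.2]
spot top 14 [366.6 218.2] [ 490.4 -264. ]
spot top 11 [350.2 225.4] [ 473.5 -221.8]
spot top 6 [457.5 238. ] [ 433.9 -489.9]
spot top 11 [392.5 267.5] [ 365.4 -322.7]
spot top 6 [406.8 271.3] [ 354.9 -357.7]
at [ 420.1 -250.7  158.6] yaw -90.9 turn about y (do first) 0.0 shift after turn cm [-0.07 10.31 -0.11] len 10.3 rows 3 per row [-0.02  3.44 -0.04] w 85.6 t 49.1
```

View pics/y_1.png

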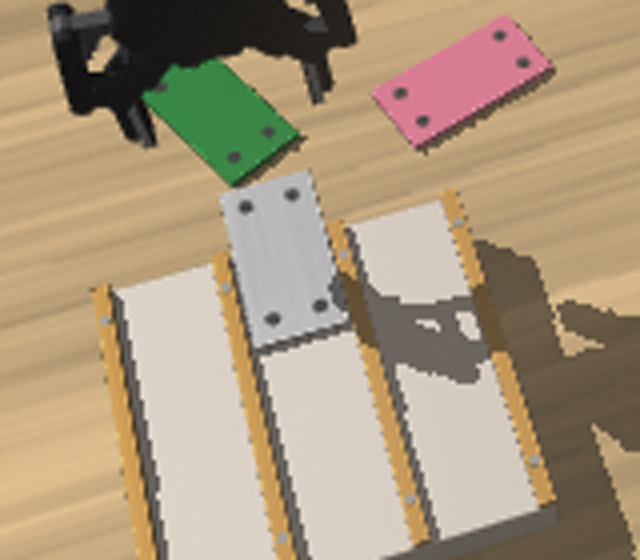

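Call:
{"op": "apply_moves", "data": {
  "rows": [
    [1,[0,1,-0.1],0],
    [1,[0,2,0],0],
    [1,[0,2,0],0],
    [1,[0,2,0],0],
    [1,[0,2,0],0],
    [1,[0,0.9,0],0],
    [1,[0,0.4,0],0],
    [1,[0,0.1,0],0],
    [1,[0,0,0],0],
    [-1,[0,0,0],0],
    [-1,[0,0,0],0],
    [-1,[0,0,0],0],
    [-1,[0,0,0],0],
    [-1,[0,0,0],0],
    [-1,[0,0,0],0],
    [-1,[0,0,0],0],
    [-1,[0,0,0],0]
  ]
}}

```text
clock: 50.48
position: [418.1, -250.6, 55.9]
orientation: [[-0.016, 0.002, 1.0], [-1.0, -0.001, -0.016], [0.001, -1.0, 0.002]]
wrist_force: [-0.1, 0.5, 5.5]
gripper_width: 54.1
```

Call:
{"op": "apply_moves", "data": {
  "rows": [
    [-1,[0,-0.5,0],0],
    [-1,[0,-1,0],0],
    [-1,[0,-1.5,0],0],
    [-1,[0,-2,0],0],
    [-1,[0,-2.5,0],0],
    [-1,[0,-2.5,0],0],
    [-1,[0,0,0],0],
    [-1,[0,0,0],0]
  ]
}}

```text
clock: 51.15
position: [418.2, -250.8, 156.1]
orientation: [[-0.016, 0.003, 1.0], [-1.0, -0.002, -0.016], [0.002, -1.0, 0.003]]
wrist_force: [-0.8, 0.7, -1.8]
gripper_width: 53.9
```

```bash
python3 - <<'E'
from h import *
o=ctrl.observe(); print(o['position'].round(1),o['gripper_width'])
p,d=grab('scene','z'); tray('scene',p,d)
q,e=grab('top','z'); tray('top',q,e)
A=cv2.resize(p[130:290,160:440,::-1],None,fx=2.8,fy=2.8,interpolation=cv2.INTER_CUBIC)
cv2.imwrite('pics/z_1.png',A)
a=math.radians(10.6)
plan(504.5-32*math.cos(a),73.2-32*math.sin(a),150,-79.4)
E
```

```text
[ 418.2 -250.8  156.1] 53.88572418888221
tray scene 668 ((504.9490661621094, 72.69215393066406), (152.03466796875, 161.77752685546875), 10.269864082336426)
tray top 471 ((504.08294677734375, 73.5760269165039), (149.99220275878906, 160.39268493652344), 10.710906028747559)
at [ 416.8 -249.6  153.9] yaw -90.9 turn about y (do first) -11.5 shift after turn cm [-30.12   0.39  11.36] len 32.2 rows 10 per row [-3.01  0.04  1.14] w 54.2 t 51.2
```

View pics/z_1.png

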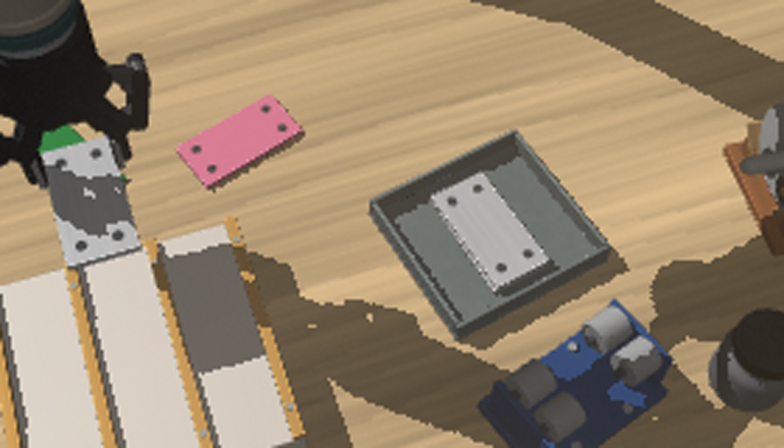

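Call:
{"op": "apply_moves", "data": {
  "rows": [
    [-1,[0,0,0],-5.7],
    [-1,[0,0,0],-5.8],
    [-1,[-1.5,0,0.6],0],
    [-1,[-3,0,1.1],0],
    [-1,[-3,0,1.1],0],
    [-1,[-3,0,1.1],0],
    [-1,[-3,0,1.1],0],
    [-1,[-3,0,1.1],0],
    [-1,[-3,0,1.1],0],
    [-1,[-3,0,1.1],0],
    [-1,[-3,0,1.1],0],
    [-1,[-2.6,0,1.1],0],
    [-1,[-1.5,0,0.6],0],
    [-1,[0,0,0],0],
    [-1,[0,0,0],0],
    [-1,[0,0,0],0]
  ]
}}

```text
clock: 52.58
position: [471.5, 60.6, 153.5]
orientation: [[0.184, -0.003, 0.983], [-0.983, -0.001, 0.184], [0.0, -1.0, -0.003]]
wrist_force: [-0.3, 0.2, -0.8]
gripper_width: 53.6
```

```bash
python3 - <<'E'
from h import *
a=math.radians(10.5)
p,d=grab('scene','za'); tray('scene',p,d)
plan(504.5-32*math.cos(a),73.5-32*math.sin(a),40,-79.5)
E
```

```text
tray scene 528 ((505.01690673828125, 72.51594543457031), (151.3246612548828, 161.54429626464844), 10.218514442443848)
at [471.7  60.3 153.7] yaw -79.5 turn about y (do first) 0.0 shift after turn cm [-0.7  11.37  0.27] len 11.4 rows 4 per row [-0.18  2.84  0.07] w 53.8 t 52.6
```

Call:
{"op": "apply_moves", "data": {
  "rows": [
    [-1,[-0.7,1,0.2],0],
    [-1,[0,2,0],0],
    [-1,[0,2,0],0],
    [-1,[0,2,0],0],
    [-1,[0,2,0],0],
    [-1,[0,1.2,0],0],
    [-1,[0,0.8,0],0],
    [-1,[0,0.4,0],0],
    [-1,[0,0,0],0],
    [-1,[0,0,0],0],
    [-1,[0,0,0],0]
  ]
}}

```text
clock: 53.55
position: [473.9, 68.3, 41.3]
orientation: [[0.183, 0.002, 0.983], [-0.983, -0.0, 0.183], [0.0, -1.0, 0.002]]
wrist_force: [-0.1, 0.0, -0.3]
gripper_width: 53.9
```

```bash
python3 - <<'E'
from h import *
a=math.radians(10.5)
plan(504.5-32*math.cos(a),73.5-32*math.sin(a),31.5,-79.5)
E
```

```text
at [473.9  68.3  41.3] yaw -79.5 turn about y (do first) 0.0 shift after turn cm [ 0.04  0.98 -0.09] len 1.0 rows 1 per row [ 0.04  0.98 -0.09] w 53.9 t 53.5
```

Call:
{"op": "apply_moves", "data": {
  "rows": [
    [-1,[0,0.5,-0.1],0],
    [-1,[0,0.3,0],0],
    [-1,[0,0.15,0],0],
    [-1,[0,0,0],0],
    [-1,[0,0,0],0],
    [-1,[0,0,0],0]
  ]
}}

```text
clock: 54.05
position: [472.3, 68.2, 31.1]
orientation: [[0.183, 0.0, 0.983], [-0.983, -0.0, 0.183], [0.0, -1.0, 0.0]]
wrist_force: [-0.4, -0.0, -1.6]
gripper_width: 53.6
```

Free of contact and just above the stack, so I release and retreat away from everything.

Call:
{"op": "apply_moves", "data": {
  "rows": [
    [0.3,[0,0,0],0],
    [0.6,[0,0,0],0],
    [1,[0,0,0],0],
    [1,[0,0,0],0],
    [1,[0,0,0],0],
    [1,[0,-0.5,0],0],
    [1,[0,-2,0],0],
    [1,[0,-3,0],0],
    [1,[0,-3,0],0],
    [1,[0,-3,0],0],
    [1,[0,-3,0],0],
    [1,[0,-3,0],0],
    [1,[3,0,-1],0],
    [1,[3,0,-1],0],
    [1,[3,0,-1],0],
    [1,[3,0,-1],0],
    [1,[3,0,0],0],
    [1,[3,0,0],0],
    [1,[0,0,0],0],
    [1,[0,0,0],0]
  ]
}}

```text
clock: 55.72
position: [465.8, -117.3, 206.3]
orientation: [[0.18, 0.0, 0.984], [-0.984, 0.0, 0.18], [-0.0, -1.0, 0.0]]
wrist_force: [-0.5, 1.6, 0.5]
gripper_width: 85.6
```

```bash
python3 - <<'E'
from h import *
print(ctrl.observe()['position'].round(1))
for n in('scene','top'):
    p,d=grab(n,'zb'); tray(n,p,d); W=cloud(n,d); x,y,z=W[...,0],W[...,1],W[...,2]
    m=(np.hypot(x-504.5,y-73.5)<60)&(z>19)&(z<30); q=W[m]
    k=abs((q[:,:2]-[504.5,73.5])@[-.18,.983])<24; q=q[k]
    c,*_=np.linalg.lstsq(np.c_[q[:,:2],np.ones(len(q))],q[:,2],rcond=None); print(n,'stack top',len(q),q.mean(0).round(1),'slope',c[:2].round(4))
    m=(z>100)&(z<125)&(x>480)&(x<640)&(y>300)&(y<390); q=W[m]; print('rim',len(q),cv2.minAreaRect(q[:,:2].astype(np.float32)))
p=load('zb','scene')[0]
cv2.imwrite('pics/zb_1.png',cv2.resize(p[130:310,280:480,::-1],None,fx=4,fy=3.3,interpolation=cv2.INTER_CUBIC))
E
```

```text
[ 465.8 -117.3  206.3]
tray scene 1492 ((505.05157470703125, 72.41442108154297), (151.75247192382812, 162.01678466796875), 10.569478988647461)
scene stack top 723 [507.   73.9  23.2] slope [-0.0033  0.0001]
rim 323 ((555.7320556640625, 343.1118469238281), (27.724056243896484, 73.2209701538086), 83.70315551757812)
tray top 1360 ((504.20428466796875, 73.61383056640625), (150.21170043945312, 160.32269287109375), 10.662924766540527)
top stack top 721 [504.2  73.4  22.2] slope [-0.0022 -0.0035]
rim 344 ((553.5946655273438, 344.5879821777344), (27.705814361572266, 71.02356719970703), 83.07184600830078)
```

View pics/zb_1.png

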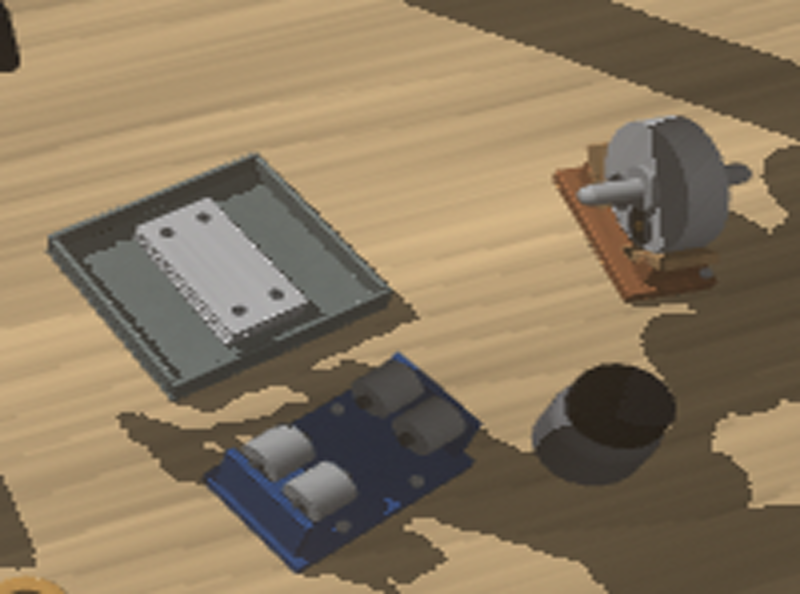

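View pics/zb_top.png

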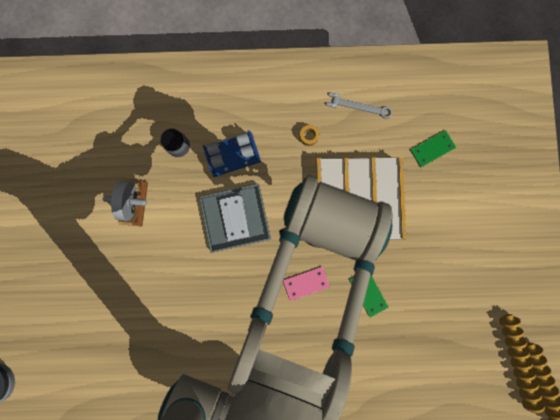

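```bash
python3 - <<'E'
from h import *
p=load('zb','scene')[0]
cv2.imwrite('pics/zb_2.png',cv2.resize(np.clip(p[160:215,420:470]*2.0,0,255).astype(np.uint8)[:,:,::-1],None,fx=11,fy=11,interpolation=cv2.INTER_CUBIC))
E
```

```text
(no output)
```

View pics/zb_2.png

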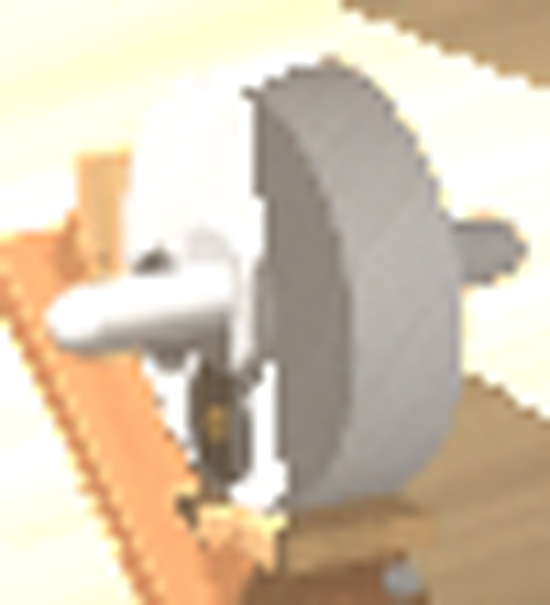

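```bash
python3 - <<'E'
from h import *
a=math.radians(-7.0); ex=np.array([math.cos(a),math.sin(a),0]); ey=np.array([-math.sin(a),math.cos(a),0])
c=np.array([554.7,343.9,65]); f,cx,cy,T=K('scene')
for ph in(-12,-6,0,6,12):
    for s in(-32,32):
        t=math.radians(ph+s); P=c+32*(math.sin(t)*ex+np.array([0,0,-math.cos(t)]))-15*ey
        q=T[:3,:3].T@(P-T[:3,3]); print(ph,s,round(cx+f*q[0]/-q[2],1),round(cy-f*q[1]/-q[2],1))
E
```

```text
-12 -32 433.2 185.0
-12 32 437.7 197.2
-6 -32 433.3 186.3
-6 32 438.3 197.9
0 -32 433.5 187.6
0 32 439.0 198.5
6 -32 433.8 188.9
6 32 439.8 199.0
12 -32 434.1 190.2
12 32 440.5 199.3
```

```bash
python3 -c "
from h import *
print(workorder.finish_job()); print(ctrl.observe()['clock'])"
```

```text
the job is handed in; nothing more can be done
None
the job is handed in; nothing more can be done
```

The job is done and handed in about 56 s into the run, with no verdict reported.

**Flywheel:** I lifted it from the cradle onto the rollers and let go. It stood there for about 15 s and stopped heavy side down. It then went back into the cradle, with its centre within about 2 mm of where it started. The slug pixels match a heavy side about 0–5° off straight down. The slug on the robot side is partly hidden behind the axle, so that angle is an estimate good to a few degrees.

**Plates:** All three were present. I pushed each one along its lane to about 43 mm overhang, gripped it there and released it in the tray. They now lie in one flat stack: the stack top measures 22–23 mm, where 23 mm is expected, with a slope under 0.4%.

**Other checks:**
- **Tray:** it measured the same position throughout, so I saw no knock.
- **Jar, bushing and look-alikes:** never approached to grip. In the last pictures the jar, the bushing and the coloured look-alikes are where they started.
- **Arm:** it was open and clear of everything at hand-in.

No check failed. The gripper reading was consistently about 2 mm under the true widths while holding (23.5 mm for 26 mm, 54 mm for 56 mm), but every grip held.

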